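# Strip the spent bayonet filters from a hydraulic filter head

### The arm

A 6-joint arm with a two-finger parallel gripper is mounted at the origin on the work surface. World frame = base frame: x ahead of the robot, y to its left, z up, the work surface at z = 0. Lengths are in mm, angles in rad, forces in N, time in s.
With the tool pointing down it reaches from about 275 to 825 mm from the base axis. Payload 5.2 kg.
Tool frame: the origin (TCP) lies midway between the tips of the shut fingers; the grasp point (between the pads) lies 19 mm behind it (manip.grip_point_offset is the distance from the TCP to the grasp point, in mm); x points along the fingers, y is the direction in which the jaws open and shut, and the axes are right-handed (so a half turn about x gives the same grasp; the last joint's range is limited). The gripper opens to 93 mm and grips with 3 to 60 N. Pads are 15 mm wide; open, the fingers measure 128 mm over their backs; the gripper's body (75 mm by 188 mm) begins 65 mm behind the grasp point.
Start: joints at [-1.459, 0.259, 1.535, -0, 1.348, -0.203], TCP at [170.315, -522.97, 218.653] pointing down, gripper open.
Joint ranges: [-3.14, 3.14], [-0.91, 2.08], [0.19, 2.58], [-1.22, 4.36], [0.22, 2.71], [-3.12, 3.12]. Speed limits (rad/s): [2.57, 2.57, 3.14, 3.14, 3.14, 3.14].

### API

Orientations are given as a rotation vector (axis times angle).
In Python, from bench import status, vision, manip gives the robot as it stands. The module is installed in compiled form; this text tells all that it offers.
- The arm moves only by the tool send_rows, never from a script. Its arguments are lists of equal length, an entry for each row: "travel": the shift along the tool's x, y, z in units of 60 mm (1.0 is 60 mm), a list of three; "twist": the turn about the tool's x in rad. In form: {"travel": [[x, y, z], ...], "twist": [twist, ...]}. A call has 1 to 5 rows; each row is the pose to reach, as a shift and turn from the pose measured when the call began, along the tool's axes at that moment; what a row does not reach only later rows make up. A row lasts 1/8 s, in which the tool goes at most 62.5 mm and 10.7 degrees, less where a joint would pass 70% of its speed; a pose out of reach is approached as far as the arm can. A call with a gripper value outside its range is refused whole. "hand" is the finger opening in mm, from 0 to 93, set as the call begins (left out, the last holds). The fingers move at their own pace and stop on an object; the grip force is fixed at half the most. Time passes only in rows, so rows that repeat a pose let the fingers close. It gives the time, the measured TCP pose, the force and the opening at its end, in the units of the state.
- status.read_state(): the state, without advancing time (a new reading comes with each control period).
- vision.camera(name): name is "scene" or "top" or "wrist"; returns a dict with "pixels" (480x640x3 uint8, red, green, blue), "fx", "fy", "cx", "cy" (pixels), "k1" (the pictures are not rectified: a ray, as slopes to the right and down, at radius r is drawn at 1 + k1 r^2 times it, then the intrinsics apply), "position" and "attitude" of the camera in the world. Camera axes: x right, y down, z forward; pixel columns grow to the right and rows downward; lengths in mm; the calibration is good to about 2 mm. A picture is of the moment at which its call begins. There is no depth.
- manip.finish_job(): hands the job in, once; it reports no verdict.
The state is a dict: "time_s": time; "joints": joint angles; "joint_velocities": joint speeds; "tau": joint torques, N m; "position": TCP position; "orientation": TCP orientation; "contact_force": force on the tool from outside, world axes, zero at the start; "ft_torque": the same for the moment, N m; "opening": finger opening in mm.
Only numpy, scipy, OpenCV 4.12 (cv2) and the standard library are available. Lean on these libraries where they do the work, as an engineer would, in place of code of your own. Each camera call takes 0.05 s, during which the arm holds its last target.

### The job

On the grey panel, swing the shut-off valve lever fully shut, then slide the lock bolt fully home beside it. Only then take every spent filter cartridge out of the filter head (turn its bar grip a quarter turn anticlockwise to the stop, lift it straight out) and put it in the green scrap bin, and turn the peak-pressure reset knob anticlockwise all the way back to its zero stop. Leave the valve shut and bolted, the bin upright, and the other things on the bench where they are.

Things in the scene. Friction and masses are not known exactly. Their poses are not given: they have to be found in the camera images.
- filter_head: aluminium block fixed to the bench, 200 x 200 mm, top 60 mm up, origin: centre of its underside. 4 ports at x=+-50, y=+-50 mm; 3 or 4 hold a cartridge. Locked: cartridge yaw 0 to 0.3 rad in the head's frame (stop at 0), bar grip along x, lugs under the plate with 2 mm play. Turned anticlockwise from above to 1.2 rad or more (stop about 1.57) it lifts straight out; clear after 45 mm
- cartridge1: spent cartridge, 78 mm tall, 0.17-0.35 kg, origin at the centre of its underside, z up its axis: stem 30 mm dia. to z=43 mm, lug bar along x 52 mm long, 10 wide, z=26-33; flange 56 mm dia. z=43-49; black bar grip on top 40 mm along x, 14 mm thick along y, z=49-78. In its port the flange rests on the head, underside 17 mm above the bench. Turns freely. None if absent
- cartridge2: spent cartridge, 78 mm tall, 0.17-0.35 kg, origin at the centre of its underside, z up its axis: stem 30 mm dia. to z=43 mm, lug bar along x 52 mm long, 10 wide, z=26-33; flange 56 mm dia. z=43-49; black bar grip on top 40 mm along x, 14 mm thick along y, z=49-78. In its port the flange rests on the head, underside 17 mm above the bench. Turns freely. None if absent
- cartridge3: spent cartridge, 78 mm tall, 0.17-0.35 kg, origin at the centre of its underside, z up its axis: stem 30 mm dia. to z=43 mm, lug bar along x 52 mm long, 10 wide, z=26-33; flange 56 mm dia. z=43-49; black bar grip on top 40 mm along x, 14 mm thick along y, z=49-78. In its port the flange rests on the head, underside 17 mm above the bench. Turns freely. None if absent
- cartridge4: spent cartridge, 78 mm tall, 0.17-0.35 kg, origin at the centre of its underside, z up its axis: stem 30 mm dia. to z=43 mm, lug bar along x 52 mm long, 10 wide, z=26-33; flange 56 mm dia. z=43-49; black bar grip on top 40 mm along x, 14 mm thick along y, z=49-78. In its port the flange rests on the head, underside 17 mm above the bench. Turns freely. None if absent
- bin: green open bin, loose, 0.7 kg, outside 290 (its x) x 130 (its y) x 55 mm high, walls and floor 4 mm thick, origin at the centre of its underside. Starts empty, left or right of the filter head
- panel: grey service panel fixed to the bench on the other side of the filter head from the bin, 250 (x) x 130 (y) x 50 mm high, origin at the centre of its underside; carries the valve lever (pivot at x = -70 mm, y = 0), the reset knob (axis at x = +80 mm, y = 0) and the lock bolt (slides along x at y = +45 mm)
- valve (a joint): shut-off valve lever on the panel, turns about a vertical pivot, stays where it is left (friction about 2 N at the pin). 0 = open, lever along the panel's +y (across the panel); 1.571 = shut, at its stop, lever along the panel's +x (towards the reset knob); grows clockwise seen from above
- valve_pin (a point): centre of the upright black round pin at the free end of the valve lever, 18 mm in diameter, 70 mm from the pivot, from 70 to 112 mm above the bench (this point at 93 mm); the steel lever lies under it, its top at 70 mm
- bolt (a joint): lock bolt on the panel, m: 0 = drawn back, beside the reset knob (panel x = +50 mm); 0.05 = home against its end stop, beside the shut lever's pin (panel x = 0); grows towards the panel's -x. Friction about 1.5 N, stays where it is left
- bolt_grip (a point): middle of the bolt's upright black tab, 86 mm above the bench; the tab is 16 mm thick (along the panel's x), 20 mm wide (y), from 62 to 98 mm above the bench, on a steel bar 20 mm wide whose top is 63 mm up
- reset (a joint): reset knob of the peak-pressure pointer on the panel: rad clockwise from its zero stop, seen from above; 0 = zero stop, reached by turning anticlockwise. Friction 0.04 N m, stays where it is left
- reset_grip (a point): point on the reset knob's axis at the height to grip, 87 mm above the bench. The knob has a black upright bar grip 42 mm long and 14 mm thick, from 64 to 94 mm above the bench over a round skirt 44 mm in diameter; at zero the bar lies along the panel's x with its white line on the -x side
- rod_end_a: bystander: steel rod end with a 48 mm eye and 22 mm shank, lying, 28 mm high, 114 mm long, between robot and filter head
- rod_end_b: bystander: shorter steel rod end, 28 mm high, 94 mm long, beyond the filter head
- valve_block: bystander: aluminium block 60 x 50 x 62 mm beyond the filter head
- thread_paste: bystander: white jar 60 mm in diameter, 80 mm tall, between robot and filter head
- carton: bystander: cardboard box 90 x 90 x 70 mm on the far left
- spanner: bystander: spanner 200 mm long lying on the far right
There are look-alikes about, which are no part of the job. What is shaped like the cartridge3 but orange is not meant.

How it is judged (in metres and radians):
On the way, in this order (a step that is already met when the one before it is completed fails the run):
1. the shut-off valve is fully shut (value of joint valve above 1.4 rad), for 0.2 s.
2. the lock bolt is fully home (value of joint bolt above 0.046 m), for 0.2 s.
3. every cartridge is in the bin (x of cartridge1 in the frame of bin between -0.141 and 0.141 m and y of cartridge1 in the frame of bin between -0.061 and 0.061 m and z of cartridge1 in the frame of bin between -0.005 and 0.075 m and linear speed of each of cartridge1, cartridge2, cartridge3, cartridge4 below 0.03 m/s and x of cartridge2 in the frame of bin between -0.141 and 0.141 m and y of cartridge2 in the frame of bin between -0.061 and 0.061 m and z of cartridge2 in the frame of bin between -0.005 and 0.075 m and x of cartridge3 in the frame of bin between -0.141 and 0.141 m and y of cartridge3 in the frame of bin between -0.061 and 0.061 m and z of cartridge3 in the frame of bin between -0.005 and 0.075 m and x of cartridge4 in the frame of bin between -0.141 and 0.141 m and y of cartridge4 in the frame of bin between -0.061 and 0.061 m and z of cartridge4 in the frame of bin between -0.005 and 0.075 m), for 0.2 s.
At the end, for the whole second after the job is handed in: valve shut (over 1.4 rad), bolt home (over 46 mm), reset knob at zero (under 0.1 rad), every cartridge at rest in the bin (foot between the walls, under 75 mm above the bin's underside), bin upright on the bench (tilt under 0.15 rad, underside under 20 mm up) and at rest (all of step 3 and value of joint valve above 1.4 rad and value of joint bolt above 0.046 m and value of joint reset below 0.1 rad and angle between bin's own z axis and vertical below 0.15 rad and height (world z) of bin below 0.02 m and linear speed of bin below 0.03 m/s); the robot touches nothing.
It fails at once if a cartridge was pulled before the valve was shut and bolted ((value of joint valve below 1.2 rad or value of joint bolt below 0.04 m) and height (world z) of any of cartridge1, cartridge2, cartridge3, cartridge4 above 0.035 m).
It fails at once if another thing on the bench was disturbed (moved more than 40 mm) (distance of any of rod_end_a, rod_end_b, valve_block, thread_paste, carton, spanner from where it was at the start of the episode above 0.04 m).
Of cartridge1, cartridge2, cartridge3, cartridge4 only 3 to 4 are there at a start; the rules pass over those that are not, and their reading is None.
At some moment in a run one of bin may be knocked a few centimetres aside while the robot is not near it.
Once in a run the grip may slacken for a moment while it holds something.
It also fails if it takes over 208 s, if anything falls off the work surface, if the arm or the gripper's body presses on something with over 40 N, if the wrist force passes 120 N, or if a joint passes its speed limit or range.

## Working session

There is one attempt and no reset: what is moved stays moved. The work goes in short steps, Python scripts to look and compute and a tool call to move; the robot and the scene stay as the last step left them, time stands still between calls to the robot, and variables do not carry over. Pictures are saved under pics/ and viewed, and the job is handed in when it is done.

Besides the shell and the picture viewer there is one more tool, called after ">>>" by a JSON object that holds its "op" and its "data". send_rows: Moves the arm, as the interface text tells. Its arguments: {"type":"object","properties":{"travel":{"type":"array"},"twist":{"type":"array"},"hand":{"type":"number"}},"required":["travel","twist"]}

```bash
mkdir -p pics; cat > h.py <<'E'
import numpy as np, cv2
from scipy.spatial.transform import Rotation as R
from bench import status, vision, manip
def cam(n,save=None):
    c=vision.camera(n); 
    if save: cv2.imwrite('pics/'+save,cv2.cvtColor(c['pixels'],cv2.COLOR_RGB2BGR))
    return c
def Rm(a):
    a=np.array(a,float)
    return a if a.shape==(3,3) else R.from_rotvec(a).as_matrix()
def ray(c,u,v):
    x=(u-c['cx'])/c['fx'];y=(v-c['cy'])/c['fy']
    rd=np.hypot(x,y);r=rd
    for _ in range(30): r=rd/(1+c['k1']*r*r)
    s=r/rd if rd>1e-9 else 1
    return np.array(c['position'],float),Rm(c['attitude'])@np.array([x*s,y*s,1])
def onz(c,u,v,z):
    p,d=ray(c,u,v); return p+d*(z-p[2])/d[2]
def proj(c,P):
    q=Rm(c['attitude']).T@(np.array(P,float)-np.array(c['position']))
    x,y=q[0]/q[2],q[1]/q[2]; k=1+c['k1']*(x*x+y*y)
    return np.array([c['fx']*x*k+c['cx'],c['fy']*y*k+c['cy']])
def st():
    s=status.read_state(); return s
def delta(target,yaw=None):
    """units along tool axes to move TCP to target; """
    s=st(); A=R.from_rotvec(s['orientation']).as_matrix()
    d=A.T@(np.array(target,float)-np.array(s['position']))
    return np.round(d/60,3)
E
python3 - <<'E'
from h import *
for n in('scene','top','wrist'):
    c=cam(n,n+'0.png'); print(n,{k:np.round(c[k],3).tolist() for k in c if k!='pixels'})
s=st();print(s); print(R.from_rotvec(s['orientation']).as_matrix().round(3), manip.grip_point_offset)
E
```

```text
scene {'fx': 454.166, 'fy': 454.166, 'cx': 315.331, 'cy': 238.193, 'k1': -0.059, 'position': [1294.126, -101.639, 1133.258], 'attitude': [-1.967, -1.731, 0.531]}
top {'fx': 617.702, 'fy': 617.702, 'cx': 312.35, 'cy': 236.473, 'k1': -0.042, 'position': [332.06, 5.698, 1533.823], 'attitude': [-2.119, 2.144, -0.209]}
wrist {'fx': 397.992, 'fy': 397.992, 'cx': 319.344, 'cy': 236.122, 'k1': 0.019, 'position': [241.313, -500.107, 384.716], 'attitude': [2.361, -1.713, -0.234]}
{'time_s': 0.15, 'joints': array([-1.45883678e+00,  2.59210197e-01,  1.53583326e+00, -9.60838554e-06,
        1.34799070e+00, -2.02797397e-01]), 'joint_velocities': array([-0.00099582, -0.00150988, -0.00272642,  0.00137313,  0.00160928,
        0.00103851]), 'tau': array([ 1.19588116e-03, -4.37646568e+01, -2.84233671e+01,  7.20066391e-02,
        3.80963471e-02, -8.38260848e-05]), 'position': array([ 170.24447441, -522.54743997,  217.98942408]), 'orientation': array([ 2.05217364,  0.32715051, -2.0520571 ]), 'contact_force': array([-0.80066755,  0.14918508, -0.02074355]), 'ft_torque': array([ 0.05237671, -0.08336164, -0.03953672]), 'opening': 92.9559341453844}
[[-0.     0.31  -0.951]
 [ 0.001 -0.951 -0.31 ]
 [-1.    -0.001 -0.   ]] 18.8
```

View pics/scene0.png

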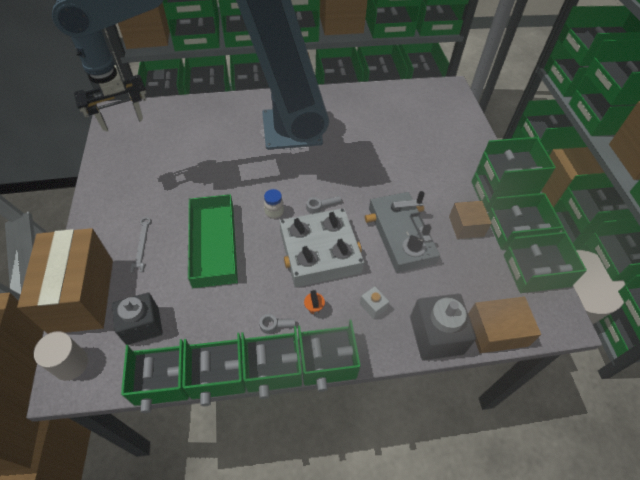

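View pics/top0.png

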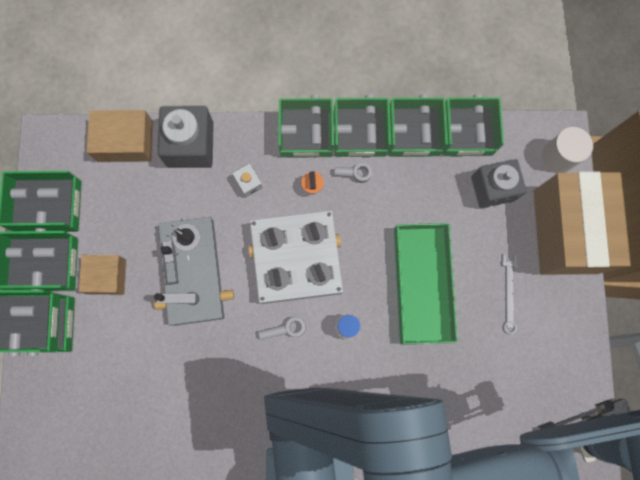

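View pics/wrist0.png

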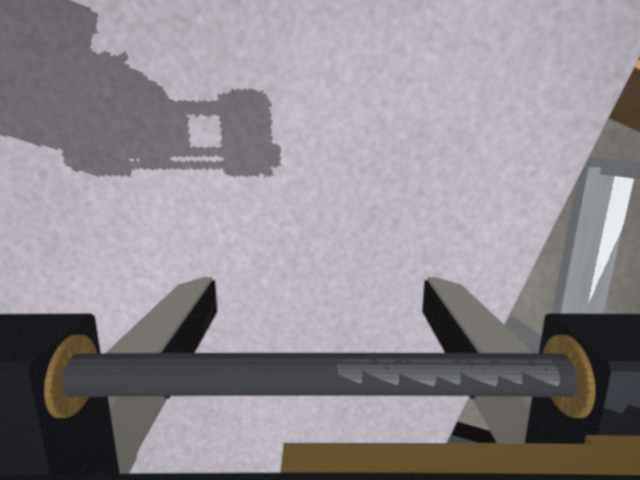

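```bash
python3 - <<'E'
import cv2
i=cv2.imread('pics/top0.png')
cv2.imwrite('pics/tc1.png',cv2.resize(i[200:340,140:350],None,fx=3.8,fy=3.8,interpolation=cv2.INTER_CUBIC))
i=cv2.imread('pics/scene0.png')
cv2.imwrite('pics/sc1.png',cv2.resize(i[180:320,260:450],None,fx=4,fy=4,interpolation=cv2.INTER_CUBIC))
E
```

```text
(no output)
```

View pics/tc1.png

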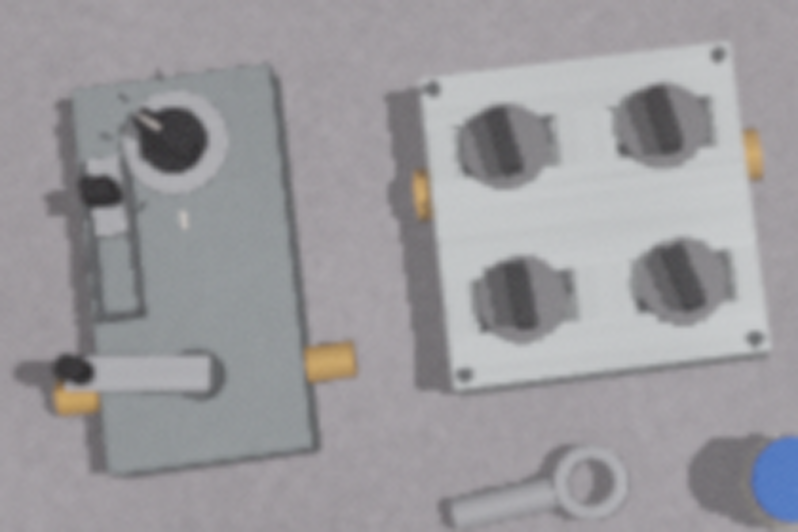

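View pics/sc1.png

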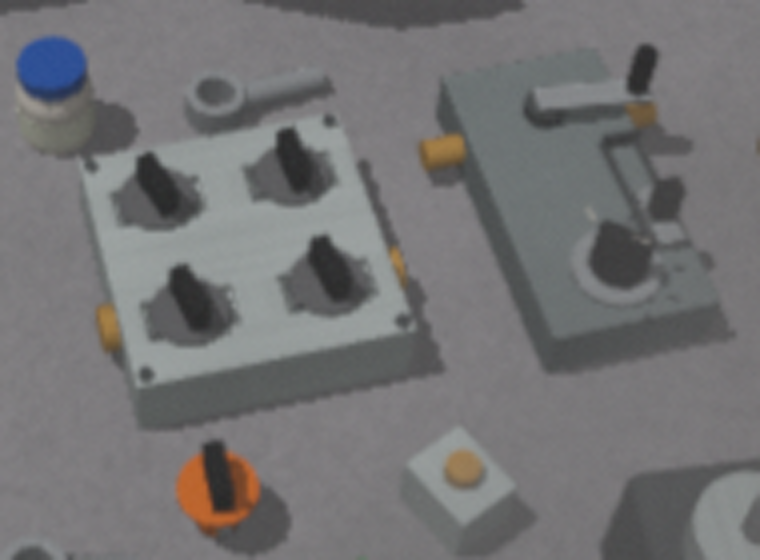

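```bash
python3 - <<'E'
from h import *
c=cam('top');s=cam('scene')
def T(x,y,z): return onz(c,140+(x+.5)/3.8-.5,200+(y+.5)/3.8-.5,z)
def S(x,y,z): return onz(s,260+(x+.5)/4-.5,180+(y+.5)/4-.5,z)
def rect(ps,nm):
    P=np.array(ps)[:,:2]; ctr=P.mean(0)
    # order TL,TR,BR,BL ; x dir = up
    xd=(P[0]+P[1]-P[2]-P[3]); yd=(P[0]+P[3]-P[1]-P[2])
    print(nm,ctr.round(1),'yaw',np.arctan2(xd[1],xd[0]).round(3),np.arctan2(-yd[0],yd[1]).round(3),'len',np.linalg.norm(xd)/2,np.linalg.norm(yd)/2)
rect([T(432,88,60),T(718,54,60),T(755,338,60),T(463,374,60)],'head screws')
rect([T(419,80,60),T(732,41,60),T(770,350,60),T(451,391,60)],'head')
rect([T(72,100,50),T(270,65,50),T(318,447,50),T(110,473,50)],'panel')
for n,a in dict(c1=((489,108),(522,180)),c2=((645,90),(680,158)),c3=((505,262),(540,330)),c4=((665,245),(705,310))).items():
    p=T(*a[0],78+17);q=T(*a[1],95); m=(p+q)/2;d=p-q;print(n,m.round(1),np.arctan2(d[1],d[0]).round(3),np.linalg.norm(d[:2]).round(1))
print('pin top',T(68,368,112),S(648,52,112))
print('bolt top',T(99,190,98),S(668,185,98))
print('knob', T(168,138,94), 'skirt',T(173,142,64), 'pivot',T(205,375,60))
def B(x,y,z): return onz(c,x,y,z)
rect([B(395,225,55),B(450,223,55),B(456,342,55),B(402,344,55)],'bin')
for nm,uv,z in(('jar',(348,326),80),('rodA',(295,327),14),('rodA2',(262,334),14),('orange',(312,183),60),('vblock',(247,180),62),('rodb',(362,173),14)): print(nm,B(*uv,z).round(0))
E
```

```text
head screws [558.4  26.8] yaw 0.11 0.111 len 184.3417887364809 184.7686220257088
head [557.3  26.1] yaw 0.103 0.117 len 200.31938714213047 202.15370205896537
panel [526.2 281.6] yaw 0.135 0.141 len 244.42462417619686 130.106287478711
c1 [596.5  79.9  95. ] 0.421 50.2
c2 [608.1 -18.1  95. ] 0.456 48.4
c3 [501.2  69.5  95. ] 0.469 47.4
c4 [511.6 -30.7  95. ] 0.535 47.2
pin top [458.226145   343.96863304 112.        ] [456.8785247  346.58763775 112.        ]
bolt top [569.5302268  331.55717827  98.        ] [569.49736998 333.44337357  98.        ]
knob [602.60707457 290.36541566  94.        ] skirt [605.62109792 293.04576244  64.        ] pivot [457.61201248 270.18300231  60.        ]
bin [ 489.6 -286.7] yaw 0.01 0.024 len 288.03969244449445 132.36710207965334
jar [387. -95.  80.]
rodA [389.  30.  14.]
rodA2 [373. 110.  14.]
orange [739. -15.  60.]
vblock [747. 145.  62.]
rodb [ 777. -144.   14.]
```

```bash
cat >> h.py <<'E'
def plan(x,y,z,yaw=None,half=True):
    s=st(); A=R.from_rotvec(s['orientation']).as_matrix()
    d=A.T@(np.array([x,y,z],float)-np.array(s['position']))/60
    cy=np.arctan2(A[1,1],A[0,1]); tw=0
    if yaw is not None:
        tw=-(yaw-cy)
        tw=(tw+np.pi/2)%np.pi-np.pi/2 if half else (tw+np.pi)%(2*np.pi)-np.pi
    print('travel',d.round(3).tolist(),'twist',round(tw,3),'yaw now',round(cy,3),'q6',s['joints'][5].round(2),'t',round(s['time_s'],2),'F',s['contact_force'].round(1),'open',round(s['opening'],1))
E
python3 -c "
from h import *
plan(457.5,345,180,0.0)"
```

```text
travel [0.649, -12.269, -9.029] twist -1.256 yaw now -1.256 q6 -0.2 t 0.25 F [-0.2  0.4  0.5] open 93.1
```

>>> {"op": "send_rows", "data": {"travel": [[0.1, -0.9, -0.65], [0.2, -1.8, -1.3], [0.3, -2.7, -1.95], [0.4, -3.5, -2.6], [0.5, -4.3, -3.2]], "twist": [-0.1, -0.25, -0.4, -0.55, -0.7], "hand": 40}}

```text
time_s: 0.88
position: [269.8, -226.3, 189.5]
orientation: [1.604, 0.895, -1.602]
contact_force: [1.4, 0.3, -0.1]
opening: 47.4
```

```bash
python3 -c "
from h import *
plan(457.5,345,180,0.0);print(st()['position'])"
```

```text
travel [0.164, -2.33, -9.749] twist -0.552 yaw now -0.552 q6 -0.47 t 0.88 F [ 1.4  0.3 -0.1] open 47.4
[ 269.76624146 -226.33449239  189.50150291]
```

>>> {"op": "send_rows", "data": {"travel": [[0.0, -0.25, -1.0], [0.0, -0.5, -2.0], [0.0, -0.75, -3.0], [0.0, -1.0, -4.0], [0.0, -1.2, -5.0]], "twist": [-0.11, -0.22, -0.33, -0.44, -0.55]}}

```text
time_s: 1.5
position: [366.1, 68.9, 190.1]
orientation: [1.209, 1.208, -1.206]
contact_force: [2.3, -0.6, 0.6]
opening: 40.3
```

```bash
python3 -c "
from h import *
plan(457.5,345,180,0.0);print(st()['position'])"
```

```text
travel [0.172, 1.53, -4.599] twist 0.002 yaw now 0.002 q6 -0.12 t 1.5 F [ 2.3 -0.6  0.6] open 40.3
[366.13400268  68.92319014 190.11624585]
```

>>> {"op": "send_rows", "data": {"travel": [[0.05, 0.3, -0.95], [0.1, 0.6, -1.9], [0.15, 0.95, -2.85], [0.17, 1.25, -3.8], [0.17, 1.53, -4.6]], "twist": [0, 0, 0, 0, 0]}}

```text
time_s: 2.12
position: [457.5, 347.5, 179.7]
orientation: [1.208, 1.209, -1.206]
contact_force: [1.2, -0.7, 0.7]
opening: 40.1
```

```bash
python3 -c "
from h import *
plan(457.5,345,180,0.0);print(st()['position'])
cam('wrist','w1.png')
c=cam('top'); i=cv2.cvtColor(c['pixels'],cv2.COLOR_RGB2BGR)[200:340,140:350];cv2.imwrite('pics/t1.png',cv2.resize(i,None,fx=3,fy=3))
"
```

```text
travel [-0.005, -0.001, 0.041] twist 0.003 yaw now 0.003 q6 0.45 t 2.12 F [ 1.2 -0.7  0.7] open 40.1
[457.52856604 347.46562318 179.70219506]
```

View pics/w1.png

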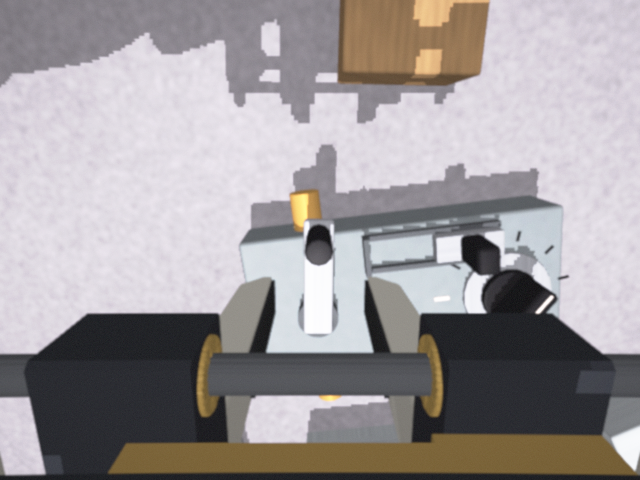

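Pin top is at about (318,235) between the fingers, the bolt tab top at (487,250), the knob at (515,290) with its white line at (549,300), and the lever along the jaw-normal.

```bash
python3 -c "
from h import *
c=cam('wrist')
for u,v,z in((318,232,112),(318,250,93),(318,318,66),(479,240,98),(516,292,94),(549,300,94),(549,258,50)): print(u,v,onz(c,u,v,z).round(1))
i=cv2.cvtColor(c['pixels'],cv2.COLOR_RGB2BGR)[180:340,230:570];cv2.imwrite('pics/w1c.png',cv2.resize(i,None,fx=2.3,fy=2.3))
"
```

```text
318 232 [458.6 361.2 112. ]
318 250 [458.6 343.9  93. ]
318 318 [458.9 280.6  66. ]
479 240 [562.7 352.7  98. ]
516 292 [593.4 315.   94. ]
549 300 [616.6 309.3  94. ]
549 258 [638.7 324.9  50. ]
```

View pics/w1c.png

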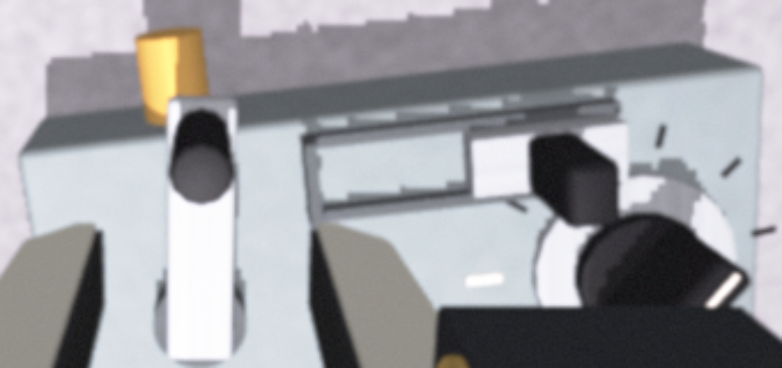

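```bash
python3 -c "
from h import *
c=cam('wrist')
print(onz(c,317.8,254.8,112))
a=cv2.cvtColor(c['pixels'],cv2.COLOR_RGB2BGR)[230:345,460:575]
t=cam('top');b=cv2.cvtColor(t['pixels'],cv2.COLOR_RGB2BGR)[215:260,160:205]
s=cam('scene');d=cv2.cvtColor(s['pixels'],cv2.COLOR_RGB2BGR)[215:260,390:435]
f=lambda i:cv2.resize(i,(260,260),interpolation=cv2.INTER_CUBIC)
cv2.imwrite('pics/k1.png',np.hstack([f(a),f(b),f(d)]))
"
```

```text
[457.51796844 344.19958847 112.        ]
```

View pics/k1.png

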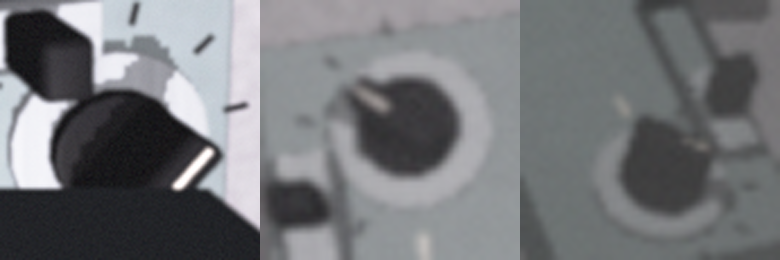

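>>> {"op": "send_rows", "data": {"travel": [[0.5, 0, 0.05], [1.0, 0, 0.05], [1.5, 0, 0.05], [1.72, 0, 0.05], [1.72, 0, 0.05]], "twist": [0, 0, 0, 0, 0]}}

```text
time_s: 3.05
position: [456.7, 340.0, 76.5]
orientation: [1.208, 1.208, -1.21]
contact_force: [0.4, 0.2, -0.3]
opening: 39.9
```

>>> {"op": "send_rows", "data": {"travel": [[0, 0, 0], [0, 0, 0], [0, 0, 0]], "twist": [0, 0, 0], "hand": 24}}

```text
time_s: 3.42
position: [457.1, 340.2, 77.2]
orientation: [1.209, 1.208, -1.208]
contact_force: [-0.6, -0.3, -0.4]
opening: 24.0
```

```bash
cat >> h.py <<'E'
def arc(piv,r,a0,a1,n,z):
    """pin path; jaw yaw = a-pi/2. prints rows"""
    s=st(); A=R.from_rotvec(s['orientation']).as_matrix(); cy=np.arctan2(A[1,1],A[0,1])
    for a in np.linspace(a0,a1,n+1)[1:]:
        t=np.array([piv[0]+r*np.cos(a),piv[1]+r*np.sin(a),z])
        print((A.T@(t-np.array(s['position']))/60).round(2).tolist(), round(-(a-np.pi/2-cy),2))
E
python3 -c "
from h import *
plan(457.5,344.5,77,0.0)
cam('wrist','w2.png')
arc((456.9,272),71.5,1.56,0.11,9,77)"
```

```text
travel [0.003, 0.007, -0.071] twist 0.001 yaw now 0.001 q6 0.45 t 3.42 F [-0.6 -0.3 -0.4] open 24.0
[0.0, 0.2, -0.04] 0.17
[0.0, 0.39, 0.01] 0.33
[0.0, 0.56, 0.09] 0.49
[0.0, 0.72, 0.19] 0.66
[0.0, 0.87, 0.32] 0.82
[0.0, 0.99, 0.47] 0.98
[0.0, 1.08, 0.64] 1.14
[0.0, 1.15, 0.82] 1.3
[0.0, 1.18, 1.01] 1.46
```

View pics/w2.png

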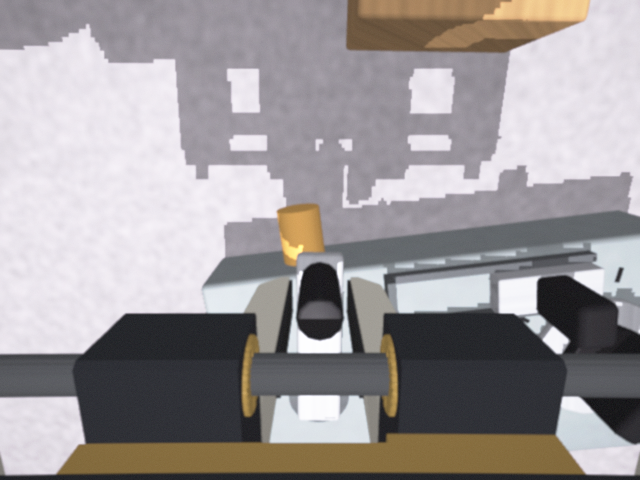

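Pin is caged between the pads (320,300). Swinging it clockwise.

>>> {"op": "send_rows", "data": {"travel": [[0, 0.2, -0.04], [0, 0.39, 0.01], [0, 0.56, 0.09], [0, 0.72, 0.19], [0, 0.87, 0.32]], "twist": [0.17, 0.33, 0.49, 0.66, 0.82]}}

```text
time_s: 4.1
position: [508.4, 321.1, 76.9]
orientation: [1.784, 0.698, -1.786]
contact_force: [-2.8, 0.3, -0.1]
opening: 23.9
```

```bash

python3 -c "
from h import *
plan(457.5,344.5,77,0.0)
arc((456.9,272),71.5,.75,0.09,4,77)"
```

```text
travel [-0.001, -0.862, 0.358] twist -0.824 yaw now -0.824 q6 1.2 t 4.1 F [-2.8  0.3 -0.1] open 23.9
[-0.0, 0.21, 0.01] 0.16
[-0.0, 0.4, 0.06] 0.33
[-0.0, 0.58, 0.14] 0.49
[-0.0, 0.75, 0.24] 0.66
```

>>> {"op": "send_rows", "data": {"travel": [[0, 0.21, 0.01], [0, 0.4, 0.06], [0, 0.58, 0.14], [0, 0.75, 0.24], [0, 0.75, 0.24]], "twist": [0.16, 0.33, 0.49, 0.63, 0.63]}}

```text
time_s: 4.72
position: [526.7, 281.3, 76.8]
orientation: [2.161, 0.128, -2.168]
contact_force: [-3.3, 10.7, -2.0]
opening: 24.3
```

```bash

python3 -c "
from h import *
plan(525.5,281.6,77,0.138-1.5708)
cam('wrist','w3.png')"
```

```text
travel [-0.004, -0.007, 0.019] twist -0.024 yaw now -1.457 q6 1.75 t 4.72 F [-3.3 10.7 -2. ] open 24.3
```

View pics/w3.png

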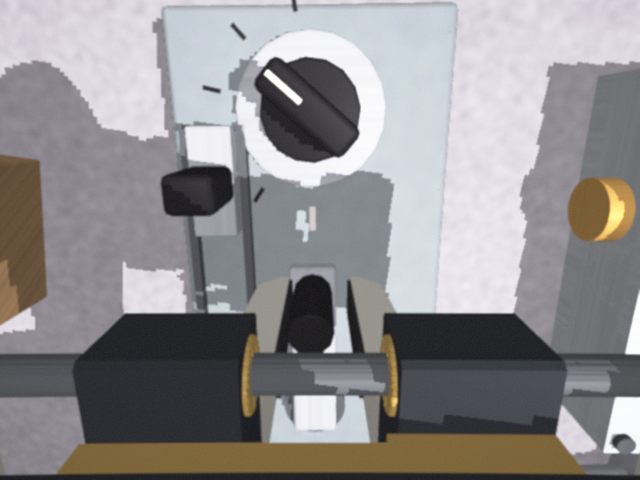

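Lever reached the stop (10.7 N reaction) and lies along the panel. Bolt tab at (197,190), knob at (310,108).

>>> {"op": "send_rows", "data": {"travel": [[0, -0.06, 0], [-0.6, -0.06, 0], [-1.2, -0.06, 0], [-1.2, -0.06, 0]], "twist": [0, 0, 0, 0], "hand": 40}}

```text
time_s: 5.28
position: [528.8, 285.3, 152.3]
orientation: [2.168, 0.131, -2.16]
contact_force: [0.6, 0.4, -0.2]
opening: 39.9
```

```bash

python3 -c "
from h import *
plan(569.4,332.5,140,0.138)
cam('wrist','w4.png')"
```

```text
travel [0.211, -0.702, -0.763] twist 1.549 yaw now -1.455 q6 1.76 t 5.28 F [ 0.6  0.4 -0.2] open 39.9
```

View pics/w4.png

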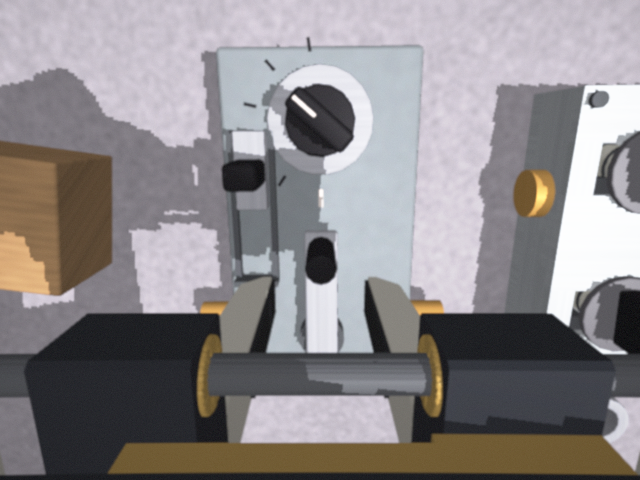

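```bash

python3 -c "
from h import *
c=cam('wrist')
a=onz(c,219,49,50);b=onz(c,422,47,50);print(a,b,(a+b)/2,np.arctan2(-(a-b)[0],(a-b)[1]))
print('pin',onz(c,320,262,112)); print('tab',onz(c,246,179,98))
for p in ((288,93),(302,88),(352,131),(341,150),(320,119)): print('knob',onz(c,*p,94))
i=cv2.cvtColor(c['pixels'],cv2.COLOR_RGB2BGR)[30:290,200:440];cv2.imwrite('pics/w4c.png',cv2.resize(i,None,fx=2.3,fy=2.3))
"
```

```text
[639.70975509 360.43338226  50.        ] [655.06894247 236.95623032  50.        ] [647.38934878 298.69480629  50.        ] 0.12375325307199979
pin [531.04936318 285.06630867 112.        ]
tab [569.27918402 330.49241523  98.        ]
knob [616.48151531 312.11462517  94.        ]
knob [619.79600594 305.02821144  94.        ]
knob [601.22412005 275.89932362  94.        ]
knob [590.58194764 280.49885716  94.        ]
knob [605.40192015 293.81340261  94.        ]
```

View pics/w4c.png

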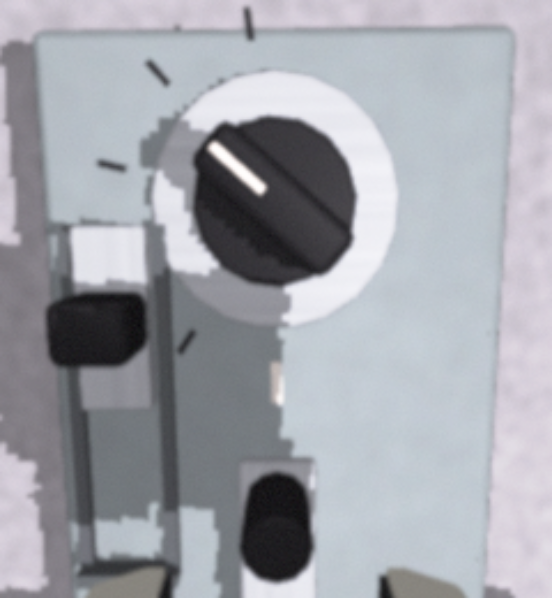

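>>> {"op": "send_rows", "data": {"travel": [[0, -0.2, -0.2], [0, -0.45, -0.5], [0, -0.69, -0.77], [0, -0.69, -0.77], [0, -0.69, -0.77]], "twist": [-0.17, -0.34, -0.51, -0.68, -0.85]}}

```text
time_s: 6.0
position: [566.7, 330.8, 146.3]
orientation: [1.632, 0.869, -1.641]
contact_force: [0.2, -0.2, 0.3]
opening: 39.8
```

```bash

python3 -c "
from h import *
plan(569.5,331.5,140,0.135)"
```

```text
travel [0.105, 0.033, -0.037] twist -0.734 yaw now -0.599 q6 0.95 t 6.0 F [ 0.2 -0.2  0.3] open 39.8
```

>>> {"op": "send_rows", "data": {"travel": [[0, 0.03, -0.04], [0, 0.03, -0.04], [0, 0.03, -0.04], [0, 0.03, -0.04], [0, 0.03, -0.04]], "twist": [-0.18, -0.36, -0.54, -0.73, -0.73]}}

```text
time_s: 6.62
position: [568.6, 331.3, 144.5]
orientation: [1.11, 1.275, -1.12]
contact_force: [1.1, -0.2, 0.4]
opening: 40.2
```

```bash

python3 -c "
from h import *
plan(569.5,331.5,72,0.135)
cam('wrist','w5.png')"
```

```text
travel [1.207, 0.026, 0.002] twist -0.006 yaw now 0.129 q6 0.23 t 6.62 F [ 1.1 -0.2  0.4] open 40.2
```

View pics/w5.png

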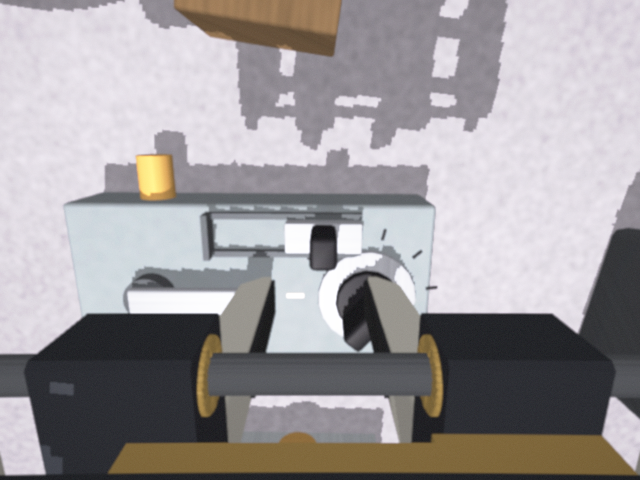

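>>> {"op": "send_rows", "data": {"travel": [[0.4, 0.02, 0], [0.8, 0.02, 0], [1.2, 0.02, 0], [1.2, 0.02, 0]], "twist": [0, 0, 0, 0], "hand": 30}}

```text
time_s: 7.18
position: [567.5, 330.8, 70.0]
orientation: [1.11, 1.275, -1.128]
contact_force: [0.0, 0.2, -0.1]
opening: 30.0
```

```bash

python3 -c "
from h import *
plan(569.5,331.5,72,0.135)
cam('wrist','w6.png')"
```

```text
travel [-0.034, 0.035, -0.007] twist -0.011 yaw now 0.124 q6 0.23 t 7.17 F [ 0.   0.2 -0.1] open 30.0
```

View pics/w6.png

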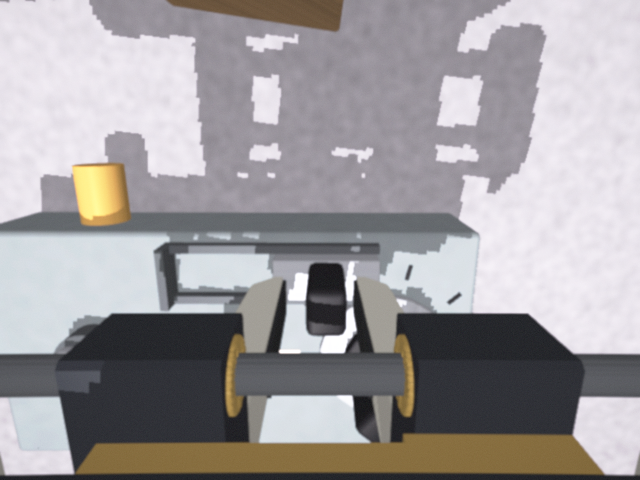

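>>> {"op": "send_rows", "data": {"travel": [[0, -0.25, 0], [0, -0.5, 0], [0, -0.75, 0], [0, -0.93, 0], [0, -0.97, 0]], "twist": [-0.01, -0.01, -0.01, -0.01, -0.01]}}

```text
time_s: 7.85
position: [513.7, 324.6, 73.7]
orientation: [1.11, 1.274, -1.111]
contact_force: [12.1, 2.2, -5.3]
opening: 30.1
```

>>> {"op": "send_rows", "data": {"travel": [[0, -0.02, 0], [0, -0.02, 0]], "twist": [0, 0]}}

```text
time_s: 8.1
position: [513.9, 324.7, 74.5]
orientation: [1.112, 1.272, -1.109]
contact_force: [5.8, -0.0, -1.6]
opening: 30.1
```

```bash

python3 -c "
from h import *
plan(569.5,331.5,72,0.135)
cam('wrist','w7.png')"
```

```text
travel [0.041, 0.933, 0.012] twist -0.001 yaw now 0.134 q6 0.24 t 8.1 F [ 5.8 -0.  -1.6] open 30.1
```

View pics/w7.png

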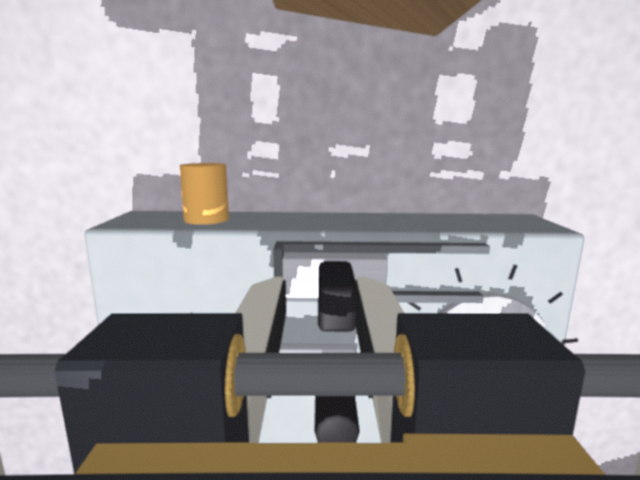

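>>> {"op": "send_rows", "data": {"travel": [[0, 0.07, 0], [-0.6, 0.07, 0], [-1.2, 0.07, 0], [-1.6, 0.07, 0]], "twist": [0, 0, 0, 0], "hand": 40}}

```text
time_s: 8.65
position: [518.0, 325.3, 172.3]
orientation: [1.112, 1.272, -1.108]
contact_force: [1.1, 0.8, -0.1]
opening: 39.9
```

```bash

python3 -c "
from h import *
plan(602,82,165,-1.1)
c=cam('top');i=cv2.cvtColor(c['pixels'],cv2.COLOR_RGB2BGR)[200:340,140:350];cv2.imwrite('pics/t2.png',cv2.resize(i,None,fx=3.8,fy=3.8,interpolation=cv2.INTER_CUBIC))"
```

```text
travel [0.108, 0.847, 4.205] twist 1.234 yaw now 0.134 q6 0.24 t 8.65 F [ 1.1  0.8 -0.1] open 39.9
```

View pics/t2.png

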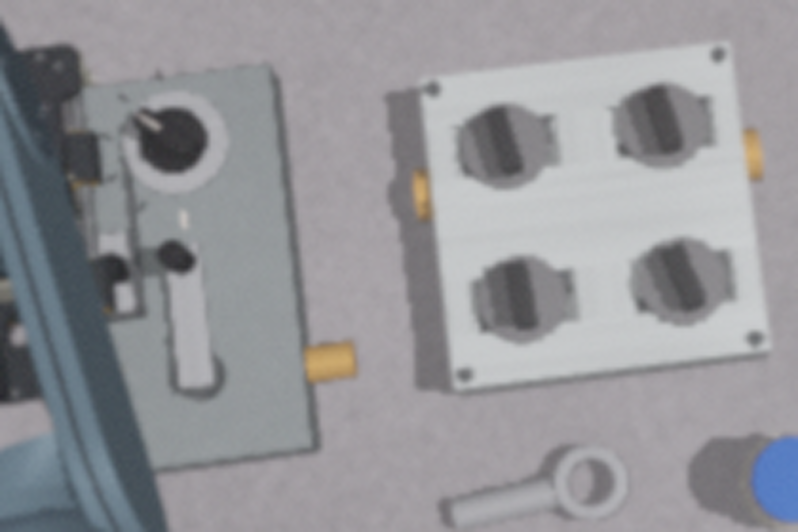

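```bash

python3 -c "
from h import *
plan(606.5,293.5,160,-0.63)"
```

```text
travel [0.261, 1.365, 0.73] twist 0.764 yaw now 0.134 q6 0.24 t 8.7 F [ 0.5 -0.4  2.1] open 39.9
```

>>> {"op": "send_rows", "data": {"travel": [[0.1, 0.45, 0.25], [0.15, 0.9, 0.5], [0.2, 1.3, 0.7], [0.26, 1.37, 0.73], [0.26, 1.37, 0.73]], "twist": [0.17, 0.34, 0.5, 0.66, 0.764]}}

```text
time_s: 9.32
position: [606.4, 292.9, 158.3]
orientation: [1.664, 0.842, -1.658]
contact_force: [0.4, -0.3, 0.9]
opening: 40.0
```

```bash

python3 -c "
from h import *
plan(606.5,293.5,72,-0.63)
cam('wrist','w8.png')"
```

```text
travel [1.438, -0.002, -0.003] twist -0.005 yaw now -0.635 q6 0.92 t 9.32 F [ 0.4 -0.3  0.9] open 40.0
```

View pics/w8.png

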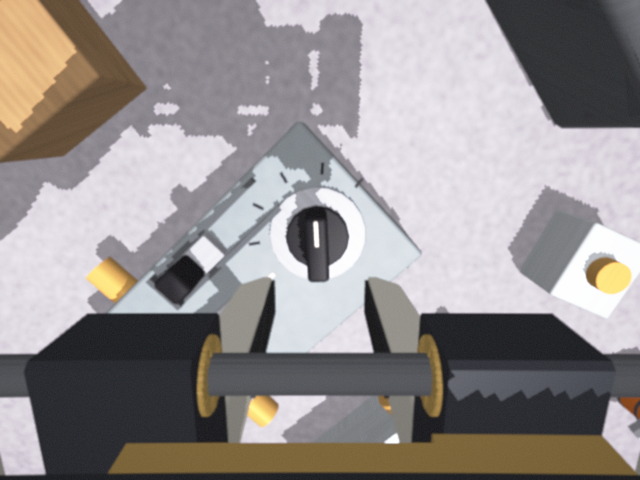

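>>> {"op": "send_rows", "data": {"travel": [[0.5, 0, 0], [1.0, 0, 0], [1.4, 0, 0], [1.4, 0, 0]], "twist": [0, 0, 0, 0]}}

```text
time_s: 9.88
position: [604.0, 293.0, 71.7]
orientation: [1.66, 0.842, -1.665]
contact_force: [-0.4, -0.3, -0.1]
opening: 40.2
```

>>> {"op": "send_rows", "data": {"travel": [[0, 0, 0], [0, 0, 0], [0, 0, 0], [0, 0, 0]], "twist": [0, 0, 0, 0], "hand": 5}}

```text
time_s: 10.38
position: [604.6, 293.3, 72.8]
orientation: [1.661, 0.842, -1.663]
contact_force: [0.5, 0.5, 2.3]
opening: 13.4
```

>>> {"op": "send_rows", "data": {"travel": [[0, 0, 0], [0, 0, 0], [0, 0, 0], [0, 0, 0], [0, 0, 0]], "twist": [-0.18, -0.36, -0.54, -0.72, -0.9]}}

```text
time_s: 11.0
position: [605.9, 293.1, 72.8]
orientation: [1.012, 1.327, -1.007]
contact_force: [4.4, -0.5, -3.2]
opening: 13.3
```

>>> {"op": "send_rows", "data": {"travel": [[0, 0, 0], [0, 0, 0], [0, 0, 0], [0, 0, 0], [0, 0, 0]], "twist": [-0.18, -0.36, -0.54, -0.72, -0.9]}}

```text
time_s: 11.62
position: [606.9, 293.9, 72.8]
orientation: [0.315, 1.547, -0.306]
contact_force: [3.7, 3.6, -3.7]
opening: 13.9
```

```bash

python3 -c "
from h import *
plan(605,293.5,72,0.135+1.571);s=st();print(s['ft_torque'],s['joints'][5])"
```

```text
travel [0.013, -0.019, -0.027] twist -0.531 yaw now 1.175 q6 -0.89 t 11.62 F [ 3.7  3.6 -3.7] open 13.9
[ 0.51620678 -0.6709313  -0.06490418] -0.8931008242816094
```

>>> {"op": "send_rows", "data": {"travel": [[0, 0, 0], [0, 0, 0], [0, 0, 0], [0, 0, 0], [0, 0, 0]], "twist": [-0.15, -0.3, -0.45, -0.53, -0.58]}}

```text
time_s: 12.25
position: [607.1, 294.8, 72.8]
orientation: [-0.14, 1.563, 0.15]
contact_force: [3.9, 3.6, -3.5]
opening: 14.2
```

```bash

python3 -c "
from h import *
plan(605,293.5,72,0.135+1.571);s=st();print(s['ft_torque'],s['joints'][5])"
```

```text
travel [0.014, -0.015, -0.039] twist 0.049 yaw now 1.755 q6 -1.47 t 12.25 F [ 3.9  3.6 -3.5] open 14.2
[ 0.55015429 -0.84073539 -0.61605249] -1.4741445246406473
```

Torque jumped to 0.6 N m: zero stop reached. Release and check.

>>> {"op": "send_rows", "data": {"travel": [[0, 0, 0], [0, 0, 0], [0, 0, 0]], "twist": [0.05, 0.05, 0.05], "hand": 40}}

```text
time_s: 12.62
position: [607.2, 294.7, 72.9]
orientation: [-0.101, 1.565, 0.112]
contact_force: [0.1, 0.5, -0.1]
opening: 38.1
```

>>> {"op": "send_rows", "data": {"travel": [[-0.5, 0, 0], [-1.0, 0, 0], [-1.5, 0, 0], [-1.6, 0, 0]], "twist": [0, 0, 0, 0]}}

```text
time_s: 13.12
position: [608.2, 294.4, 171.6]
orientation: [-0.101, 1.56, 0.113]
contact_force: [0.1, 0.1, -0.1]
opening: 40.0
```

```bash

python3 -c "
from h import *
plan(602,82,165,-1.1,False);cam('wrist','w9.png')"
```

```text
travel [0.08, -3.494, -0.583] twist 2.807 yaw now 1.707 q6 -1.43 t 13.12 F [ 0.1  0.1 -0.1] open 40.0
```

View pics/w9.png

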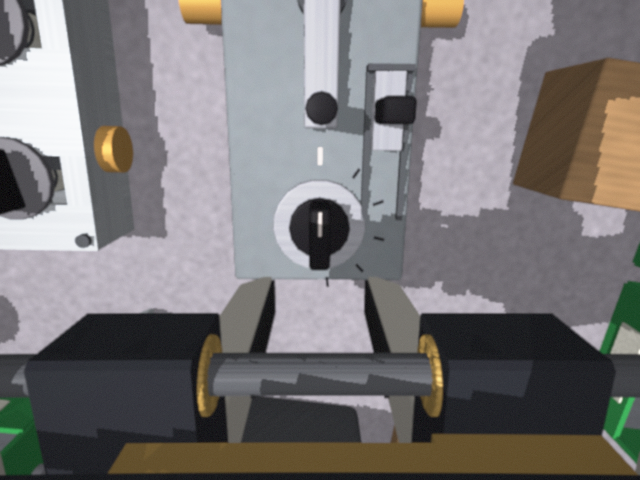

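>>> {"op": "send_rows", "data": {"travel": [[0, -0.7, -0.12], [0, -1.4, -0.24], [0, -2.1, -0.36], [0, -2.8, -0.48], [0, -3.48, -0.58]], "twist": [0.18, 0.36, 0.54, 0.72, 0.9]}}

```text
time_s: 13.8
position: [600.4, 81.4, 167.3]
orientation: [0.609, 1.486, -0.595]
contact_force: [-0.1, -0.6, -0.1]
opening: 39.8
```

>>> {"op": "send_rows", "data": {"travel": [[0, 0, 0], [0, 0, 0], [0, 0, 0], [0, 0, 0], [0, 0, 0]], "twist": [0.18, 0.36, 0.54, 0.72, 0.9]}}

```text
time_s: 14.42
position: [599.4, 81.3, 165.3]
orientation: [1.292, 1.164, -1.282]
contact_force: [-0.9, -0.0, -0.2]
opening: 40.3
```

>>> {"op": "send_rows", "data": {"travel": [[0, 0, 0], [0, 0, 0], [0, 0, 0], [0, 0, 0], [0, 0, 0]], "twist": [0.18, 0.36, 0.54, 0.72, 0.9]}}

```text
time_s: 15.05
position: [598.4, 81.3, 163.4]
orientation: [1.907, 0.557, -1.908]
contact_force: [-0.5, 0.9, -0.2]
opening: 40.2
```

```bash

python3 -c "
from h import *
plan(602,82,165,-1.1,False);cam('wrist','w10.png')"
```

```text
travel [-0.027, 0.022, -0.057] twist 0.089 yaw now -1.011 q6 0.95 t 15.05 F [-0.5  0.9 -0.2] open 40.2
```

View pics/w10.png

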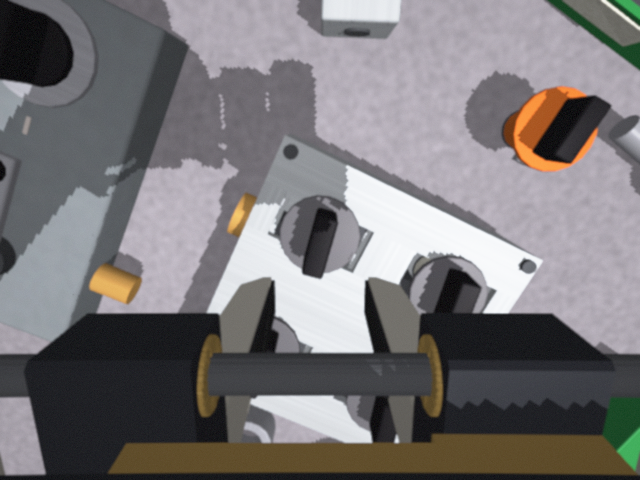

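```bash

python3 -c "
from h import *
i=cv2.imread('pics/w10.png')[190:310,260:500];cv2.imwrite('pics/w10c.png',cv2.resize(i,None,fx=3.3,fy=3.3,interpolation=cv2.INTER_CUBIC))"
```

```text
(no output)
```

View pics/w10c.png

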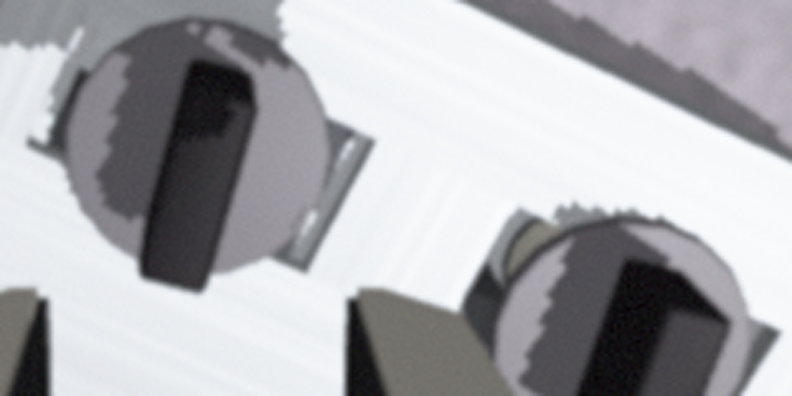

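```bash
cat >>h.py <<'E'
def bar(c,p,q,off,f,z=95):
    """edge points of bar top in crop coords -> yaw"""
    P=onz(c,off[0]+(p[0]+.5)/f-.5,off[1]+(p[1]+.5)/f-.5,z);Q=onz(c,off[0]+(q[0]+.5)/f-.5,off[1]+(q[1]+.5)/f-.5,z)
    d=(P-Q)[:2]; print(P.round(1),Q.round(1),'yaw',np.arctan2(d[1],d[0]).round(3),'len',np.hypot(*d).round(1)); return P,Q
E
python3 -c "
from h import *
c=cam('wrist')
bar(c,(252,105),(203,290),(260,190),3.3)
bar(c,(180,100),(142,272),(260,190),3.3)
t=cam('top')
bar(t,(509,105),(524,172),(140,200),3.8)
"
```

```text
[619.9  82.8  95. ] [584.3  71.4  95. ] yaw 0.311 len 37.4
[613.7  94.6  95. ] [581.2  83.2  95. ] yaw 0.338 len 34.4
[621.2  77.7  95. ] [578.6  68.4  95. ] yaw 0.214 len 43.6
```

```bash

python3 -c "
from h import *
plan(601.5,82.5,71,-1.26,False)"
```

```text
travel [1.548, 0.022, -0.047] twist 0.258 yaw now -1.002 q6 0.94 t 15.2 F [-0.3 -0.3 -0.1] open 40.3
```

>>> {"op": "send_rows", "data": {"travel": [[0, 0.02, -0.05], [0.4, 0.02, -0.05], [0.9, 0.02, -0.05], [1.4, 0.02, -0.05], [1.5, 0.02, -0.05]], "twist": [0.17, 0.25, 0.25, 0.25, 0.25]}}

```text
time_s: 15.82
position: [599.4, 82.7, 71.1]
orientation: [2.045, 0.343, -2.058]
contact_force: [-0.2, 0.2, -0.0]
opening: 39.9
```

>>> {"op": "send_rows", "data": {"travel": [[0, 0, 0], [0, 0, 0], [0, 0, 0], [0, 0, 0]], "twist": [0, 0, 0, 0], "hand": 5}}

```text
time_s: 16.32
position: [600.2, 82.8, 72.2]
orientation: [2.046, 0.343, -2.055]
contact_force: [-1.2, 1.3, 2.8]
opening: 14.0
```

```bash

python3 -c "
from h import *
plan(602.2,82.2,71,-1.26+1.3,False);cam('wrist','w11.png')"
```

```text
travel [0.02, 0.02, -0.029] twist -1.288 yaw now -1.248 q6 1.19 t 16.32 F [-1.2  1.3  2.8] open 14.0
```

View pics/w11.png

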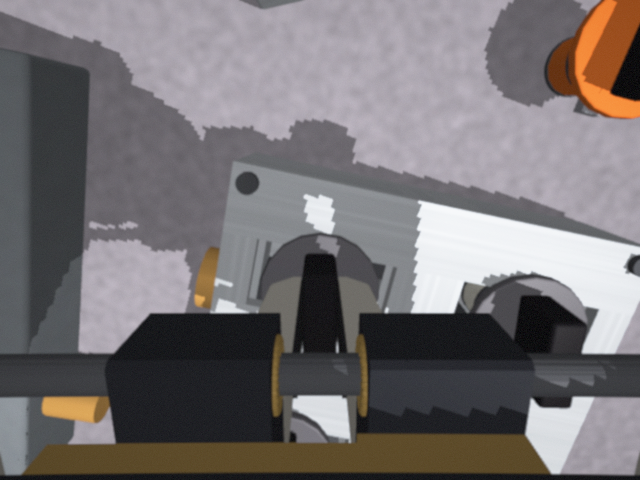

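>>> {"op": "send_rows", "data": {"travel": [[0, 0.01, -0.02], [0, 0.01, -0.02], [0, 0.01, -0.02], [0, 0.01, -0.02], [0, 0.01, -0.02]], "twist": [-0.18, -0.36, -0.54, -0.72, -0.9]}}

```text
time_s: 17.0
position: [601.2, 82.1, 72.4]
orientation: [1.458, 1.038, -1.46]
contact_force: [-0.8, -1.6, 1.4]
opening: 13.8
```

>>> {"op": "send_rows", "data": {"travel": [[0, 0, 0], [0, 0, 0], [0, 0, 0], [0, 0, 0]], "twist": [-0.18, -0.34, -0.42, -0.42]}}

```text
time_s: 17.5
position: [601.0, 81.8, 72.4]
orientation: [1.155, 1.255, -1.153]
contact_force: [-0.3, -1.7, -0.0]
opening: 14.0
```

```bash

python3 -c "
from h import *
plan(602.2,82.2,71,-1.26+1.3,False);print(st()['ft_torque'])"
```

```text
travel [0.023, 0.02, -0.005] twist 0.037 yaw now 0.077 q6 -0.13 t 17.5 F [-0.3 -1.7 -0. ] open 14.0
[-0.33555676  0.00987585 -0.0556886 ]
```

>>> {"op": "send_rows", "data": {"travel": [[-0.3, 0, 0], [-0.7, 0, 0], [-1.1, 0, 0], [-1.5, 0, 0], [-1.8, 0, 0]], "twist": [0, 0, 0, 0, 0]}}

```text
time_s: 18.12
position: [601.7, 81.2, 181.1]
orientation: [1.156, 1.254, -1.154]
contact_force: [0.8, 0.6, -2.8]
opening: 14.0
```

```bash

python3 -c "
from h import *
cam('wrist','w12.png')
c=cam('top','t3.png')
hsv=cv2.cvtColor(c['pixels'],cv2.COLOR_RGB2HSV)
m=cv2.inRange(hsv,(45,90,40),(80,255,255));m[:,:360]=0;m[:200]=0;m[:,520:]=0
n,l,s,ce=cv2.connectedComponentsWithStats(m);print(s[1:][s[1:,4]>500])
r=cv2.minAreaRect(cv2.findNonZero(m));print(r)
print(onz(c,*r[0],55))
plan(489.6+98,-286,178,0.1,False)"
```

```text
[[ 396  224   61  120 6176]]
((425.0350646972656, 283.060302734375), (119.39204406738281, 54.70576477050781), 86.42366790771484)
[ 488.35033007 -284.83459689   55.        ]
travel [0.028, -0.715, 6.083] twist -0.024 yaw now 0.076 q6 -0.13 t 18.23 F [ 0.5  1.  -2.4] open 13.6
```

View pics/w12.png

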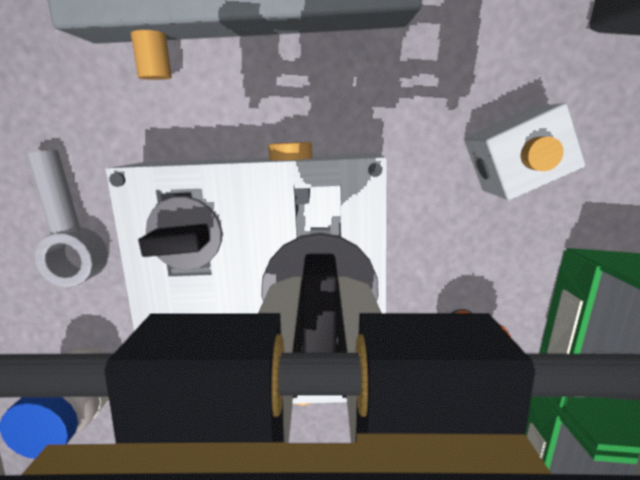

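View pics/t3.png

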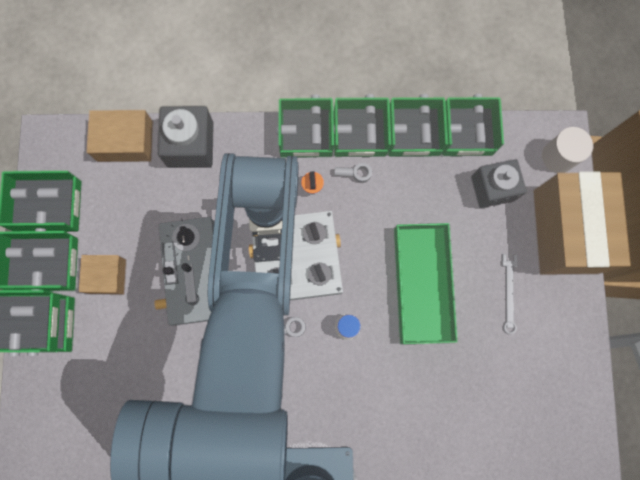

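>>> {"op": "send_rows", "data": {"travel": [[0, -0.12, 0.8], [0, -0.24, 1.7], [0, -0.36, 2.6], [0, -0.48, 3.5], [0, -0.6, 4.4]], "twist": [0, 0, 0, 0, 0]}}

```text
time_s: 18.85
position: [586.1, -186.1, 178.9]
orientation: [1.159, 1.252, -1.153]
contact_force: [1.6, 0.0, -2.7]
opening: 13.8
```

```bash

python3 -c "
from h import *
plan(586,-282,110,0.06,False)"
```

```text
travel [1.136, -0.116, 1.604] twist 0.014 yaw now 0.074 q6 -0.57 t 18.85 F [ 1.6  0.  -2.7] open 13.8
```

>>> {"op": "send_rows", "data": {"travel": [[0, -0.05, 0.7], [0, -0.1, 1.3], [0.3, -0.12, 1.6], [0.7, -0.12, 1.6], [0.9, -0.12, 1.6]], "twist": [0, 0, 0, 0, 0]}}

```text
time_s: 19.48
position: [584.4, -280.2, 120.5]
orientation: [1.16, 1.258, -1.154]
contact_force: [0.2, 0.9, -2.3]
opening: 13.4
```

```bash

python3 -c "
from h import *
plan(586,-282,61,0.06,False)
cam('scene','s1.png');cam('wrist','w13.png')"
```

```text
travel [0.991, 0.032, 0.045] twist 0.014 yaw now 0.074 q6 -0.7 t 19.48 F [ 0.2  0.9 -2.3] open 13.4
```

View pics/w13.png

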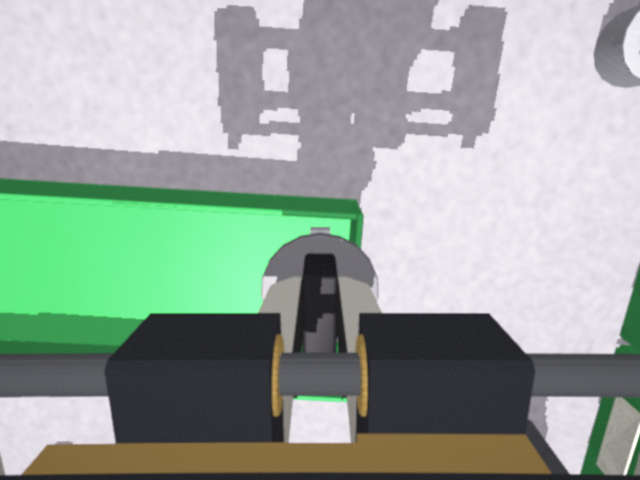

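View pics/s1.png

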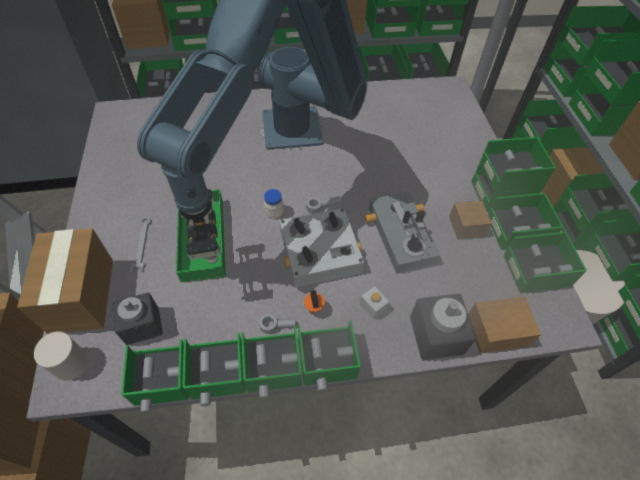

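The bin was knocked: in the scene view its left edge moved from column ~190 to ~178. Re-measuring.

```bash

python3 -c "
from h import *
c=cam('wrist');print('corner(+x,-? )',onz(c,360,203,55),'edge pt',onz(c,0,182,55), st()['position'])
t=cam('top','t4.png')
i=cv2.cvtColor(t['pixels'],cv2.COLOR_RGB2BGR)[200:360,340:540];cv2.imwrite('pics/t4c.png',cv2.resize(i,None,fx=3.8,fy=3.8,interpolation=cv2.INTER_CUBIC))
s=cam('scene');i=cv2.cvtColor(s['pixels'],cv2.COLOR_RGB2BGR)[170:300,140:260];cv2.imwrite('pics/s2c.png',cv2.resize(i,None,fx=4.4,fy=4.4,interpolation=cv2.INTER_CUBIC))
"
```

```text
corner(+x,-? ) [ 606.89167838 -247.60015257   55.        ] edge pt [ 396.15947715 -251.50685388   55.        ] [ 585.42903177 -280.58084685  122.80982304]
```

View pics/t4c.png

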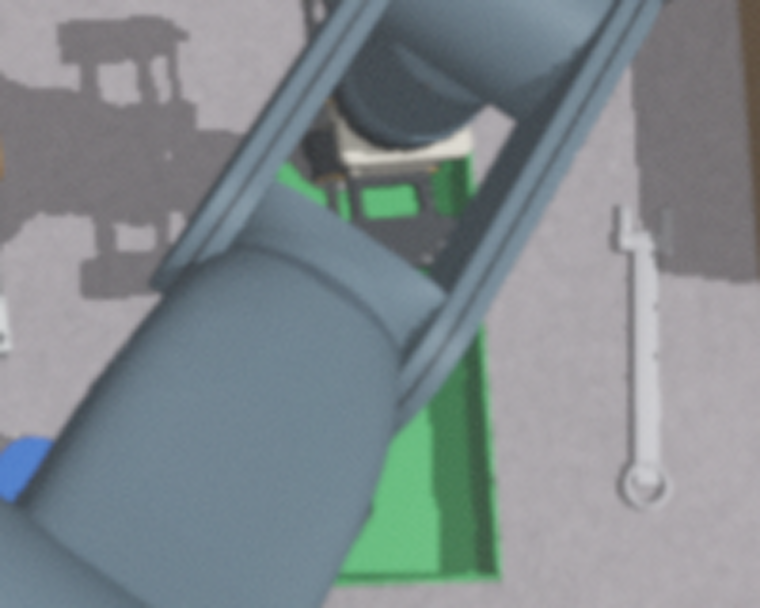

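View pics/s2c.png

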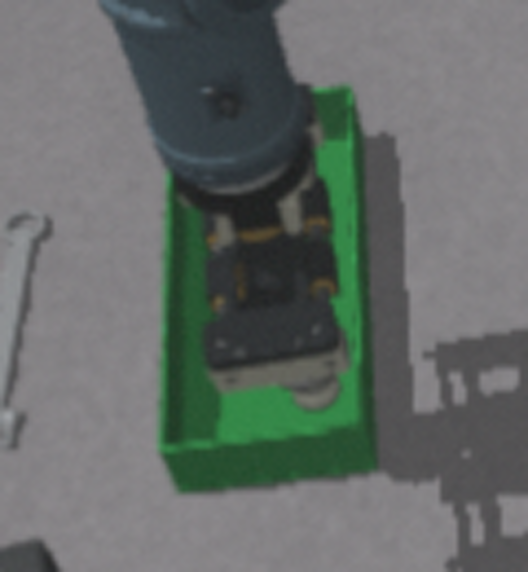

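```bash

python3 -c "
from h import *
t=cam('top');s=cam('scene')
print('(-x,-y)',onz(t,340+497/3.8,200+577/3.8,55))
print('(+x,-y)',onz(s,140+162/4.4,170+450/4.4,55),'(+x,+y)',onz(s,140+372/4.4,170+428/4.4,55),'(-x,+y)',onz(s,140+354/4.4,170+88/4.4,55))
a=.0185
for u,v in((-145,-65),(145,-65),(145,65),(-145,65)): print(u,v,463.2+u*np.cos(a)-v*np.sin(a),-315.3+u*np.sin(a)+v*np.cos(a))
"
```

```text
(-x,-y) [ 323.40099756 -386.68886447   55.        ]
(+x,-y) [ 611.51072151 -378.83870462   55.        ] (+x,+y) [ 611.13633718 -247.55093971   55.        ] (-x,+y) [ 324.59583861 -255.32761273   55.        ]
-145 -65 319.42724382588665 -382.9712241805848
145 -65 609.3776189912526 -377.6065302038896
145 65 606.9727561741133 -247.62877581941524
-145 65 317.0223810087474 -252.99346979611045
```

>>> {"op": "send_rows", "data": {"travel": [[0, -0.2, 0.27], [0, -0.39, 0.53], [0, -0.39, 0.53], [0.3, -0.39, 0.53], [0.5, -0.39, 0.53]], "twist": [0, 0, 0, 0, 0]}}

```text
time_s: 20.45
position: [564.9, -314.3, 93.1]
orientation: [1.159, 1.253, -1.152]
contact_force: [-0.5, 0.2, -2.6]
opening: 13.9
```

```bash

python3 -c "
from h import *
plan(564.5,-314,61.5,0.07,False)
cam('wrist','w14.png')"
```

```text
travel [0.527, -0.004, -0.0] twist 0.005 yaw now 0.075 q6 -0.76 t 20.45 F [-0.5  0.2 -2.6] open 13.9
```

View pics/w14.png

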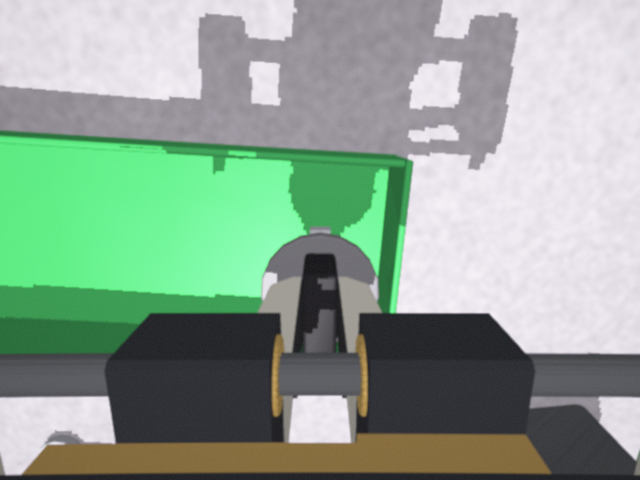

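>>> {"op": "send_rows", "data": {"travel": [[0.25, 0, 0], [0.45, 0, 0], [0.5, 0, 0], [0.5, 0, 0]], "twist": [0, 0, 0, 0]}}

```text
time_s: 21.0
position: [564.0, -313.2, 61.1]
orientation: [1.159, 1.256, -1.153]
contact_force: [-0.3, 0.5, -2.1]
opening: 13.7
```

```bash

python3 -c "
from h import *
plan(564.5,-314,60,0.07,False)"
```

```text
travel [0.018, 0.007, 0.015] twist 0.005 yaw now 0.075 q6 -0.76 t 21.0 F [-0.3  0.5 -2.1] open 13.7
```

>>> {"op": "send_rows", "data": {"travel": [[0.02, 0, 0], [0.02, 0, 0], [0.02, 0, 0]], "twist": [0, 0, 0], "hand": 34}}

```text
time_s: 21.38
position: [564.4, -313.5, 60.6]
orientation: [1.158, 1.255, -1.152]
contact_force: [0.7, 0.0, 1.1]
opening: 33.6
```

>>> {"op": "send_rows", "data": {"travel": [[-0.3, 0, 0], [-0.9, 0, 0], [-1.5, 0, 0], [-1.9, 0, 0]], "twist": [0, 0, 0, 0]}}

```text
time_s: 21.88
position: [565.8, -315.2, 178.5]
orientation: [1.158, 1.251, -1.151]
contact_force: [0.5, -0.3, -0.8]
opening: 33.9
```

```bash

python3 -c "
from h import *
plan(613.2,-17.2,170,-1.2,False)
cam('wrist','w15.png')"
```

```text
travel [0.175, 1.162, -4.893] twist 1.275 yaw now 0.075 q6 -0.76 t 21.88 F [ 0.5 -0.3 -0.8] open 33.9
```

View pics/w15.png

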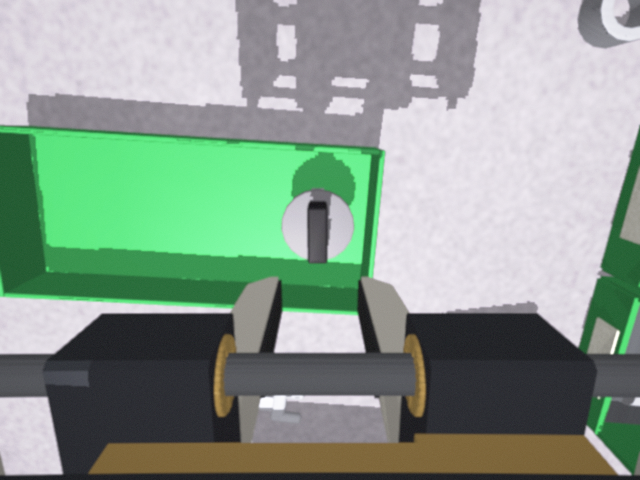

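>>> {"op": "send_rows", "data": {"travel": [[0.05, 0.23, -0.98], [0.1, 0.46, -1.96], [0.15, 0.7, -2.94], [0.17, 0.93, -3.92], [0.17, 1.16, -4.89]], "twist": [0.18, 0.36, 0.54, 0.72, 0.9], "hand": 40}}

```text
time_s: 22.55
position: [614.2, -18.2, 173.4]
orientation: [1.79, 0.702, -1.783]
contact_force: [1.6, 0.1, -0.4]
opening: 39.6
```

>>> {"op": "send_rows", "data": {"travel": [[0, 0, 0], [0, 0, 0], [0, 0, 0]], "twist": [0.18, 0.34, 0.34]}}

```text
time_s: 22.92
position: [614.3, -17.9, 173.9]
orientation: [2.002, 0.416, -1.994]
contact_force: [0.3, 0.2, -0.5]
opening: 40.3
```

```bash

python3 -c "
from h import *
plan(613.2,-17.2,165,-1.2,False)
c=cam('wrist');i=cv2.cvtColor(c['pixels'],cv2.COLOR_RGB2BGR)[150:330,220:460];cv2.imwrite('pics/w16c.png',cv2.resize(i,None,fx=3.3,fy=3.3,interpolation=cv2.INTER_CUBIC))"
```

```text
travel [0.148, -0.018, 0.012] twist 0.037 yaw now -1.163 q6 0.95 t 22.93 F [ 0.3  0.2 -0.5] open 40.3
```

View pics/w16c.png

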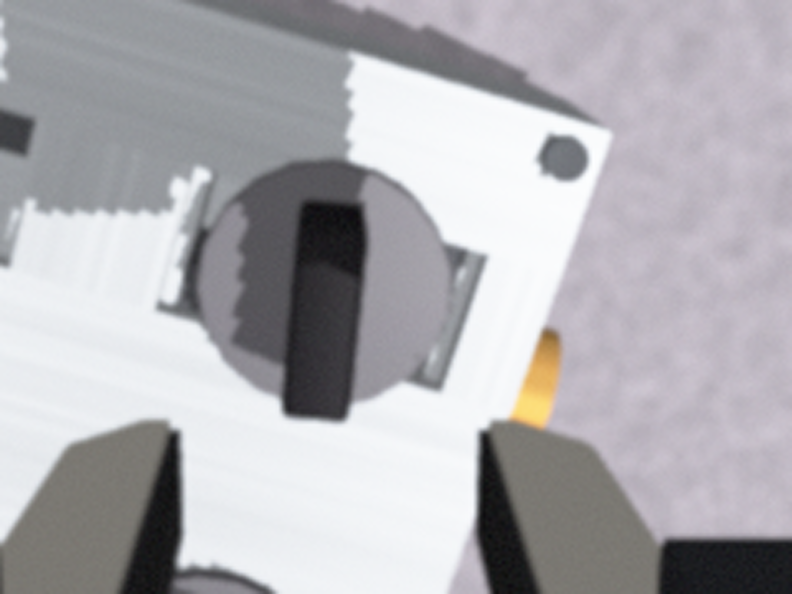

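Cartridge2 (grey flange, black bar at crop (325,310)) — not the orange one.

```bash

python3 -c "
from h import *
c=cam('wrist')
bar(c,(367,240),(348,416),(220,150),3.3);bar(c,(300,230),(285,412),(220,150),3.3)
plan(613.5,-17,71,-1.24,False)"
```

```text
[632.1 -18.5  95. ] [597.7 -29.6  95. ] yaw 0.312 len 36.2
[628.8  -5.9  95. ] [593.5 -17.8  95. ] yaw 0.323 len 37.3
travel [1.712, -0.022, 0.009] twist 0.078 yaw now -1.162 q6 0.95 t 23.02 F [ 0.6 -0.6  0.5] open 39.9
```

>>> {"op": "send_rows", "data": {"travel": [[0.3, 0, 0.01], [0.8, 0, 0.01], [1.3, 0, 0.01], [1.67, 0, 0.01], [1.67, 0, 0.01]], "twist": [0.09, 0.09, 0.09, 0.09, 0.09]}}

```text
time_s: 23.65
position: [612.4, -18.3, 71.7]
orientation: [2.05, 0.336, -2.051]
contact_force: [0.1, 0.2, 0.3]
opening: 40.2
```

>>> {"op": "send_rows", "data": {"travel": [[0, 0, 0], [0, 0, 0], [0, 0, 0], [0, 0, 0]], "twist": [0, 0, 0, 0], "hand": 5}}

```text
time_s: 24.15
position: [612.9, -18.3, 72.7]
orientation: [2.051, 0.336, -2.049]
contact_force: [-1.2, 1.2, 4.6]
opening: 13.6
```

>>> {"op": "send_rows", "data": {"travel": [[0, 0, 0], [0, 0, 0], [0, 0, 0], [0, 0, 0], [0, 0, 0]], "twist": [-0.18, -0.36, -0.54, -0.72, -0.9]}}

```text
time_s: 24.78
position: [612.6, -18.3, 72.7]
orientation: [1.461, 1.03, -1.457]
contact_force: [-0.5, -0.5, 0.6]
opening: 14.2
```

>>> {"op": "send_rows", "data": {"travel": [[0, 0, 0], [0, 0, 0], [0, 0, 0], [0, 0, 0]], "twist": [-0.18, -0.34, -0.43, -0.43]}}

```text
time_s: 25.28
position: [612.4, -18.3, 72.7]
orientation: [1.149, 1.252, -1.145]
contact_force: [-0.5, 1.0, 0.6]
opening: 13.6
```

```bash

python3 -c "
from h import *
plan(613.2,-17.2,71,0.08,False);print(st()['ft_torque'])"
```

```text
travel [0.029, 0.016, -0.016] twist 0.005 yaw now 0.085 q6 -0.3 t 25.27 F [-0.5  1.   0.6] open 13.6
[-0.08802627  0.11421682  0.00330086]
```

>>> {"op": "send_rows", "data": {"travel": [[-0.3, 0, 0], [-0.7, 0, 0], [-1.1, 0, 0], [-1.5, 0, 0], [-1.8, 0, 0]], "twist": [0, 0, 0, 0, 0]}}

```text
time_s: 25.9
position: [612.4, -18.8, 181.3]
orientation: [1.151, 1.251, -1.146]
contact_force: [-0.5, 0.1, -3.4]
opening: 13.8
```

```bash
cat >>h.py <<'E'
def binfind(c):
    hsv=cv2.cvtColor(c['pixels'],cv2.COLOR_RGB2HSV)
    m=cv2.inRange(hsv,(45,90,40),(80,255,255));m[:,:360]=0;m[:200]=0;m[:,520:]=0
    h=cv2.convexHull(cv2.findNonZero(m));r=cv2.minAreaRect(h);print([np.round(x,1) for x in r],onz(c,*r[0],55).round(1))
E
python3 -c "
from h import *
c=cam('top');binfind(c)
i=cv2.cvtColor(c['pixels'],cv2.COLOR_RGB2BGR)[200:360,340:540];cv2.imwrite('pics/t5c.png',cv2.resize(i,None,fx=3.8,fy=3.8,interpolation=cv2.INTER_CUBIC))
plan(499.5,-316,175,0.07,False)"
```

```text
[array([439.1, 293. ]), array([120.1,  55.1]), np.float64(85.9)] [ 464.  -317.7   55. ]
travel [0.124, -2.307, 4.776] twist 0.013 yaw now 0.083 q6 -0.3 t 25.95 F [ 0.5 -1.1 -0.3] open 13.9
```

View pics/t5c.png

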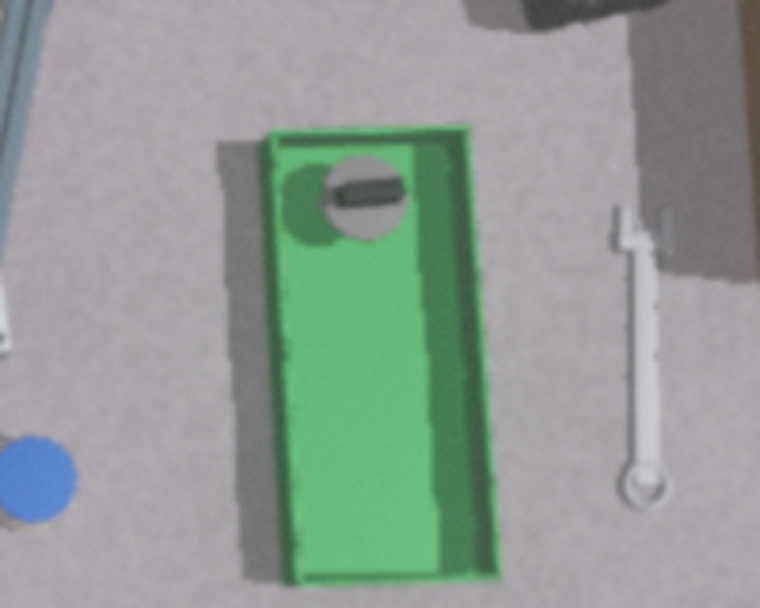

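>>> {"op": "send_rows", "data": {"travel": [[0.0, -0.4, 0.85], [0.0, -0.8, 1.7], [0.05, -1.2, 2.55], [0.1, -1.65, 3.4], [0.1, -2.05, 4.25]], "twist": [0, 0, 0, 0, 0]}}

```text
time_s: 26.58
position: [510.9, -284.5, 175.4]
orientation: [1.153, 1.248, -1.145]
contact_force: [0.0, -0.7, -2.1]
opening: 14.1
```

```bash

python3 -c "
from h import *
plan(499,-316,62,0.07,False)"
```

```text
travel [1.887, -0.244, 0.516] twist 0.011 yaw now 0.081 q6 -0.78 t 26.57 F [ 0.  -0.7 -2.1] open 14.1
```

>>> {"op": "send_rows", "data": {"travel": [[0, -0.12, 0.26], [0, -0.24, 0.52], [0.4, -0.24, 0.52], [0.9, -0.24, 0.52], [1.3, -0.24, 0.52]], "twist": [0, 0, 0, 0, 0]}}

```text
time_s: 27.2
position: [499.4, -315.0, 95.9]
orientation: [1.153, 1.25, -1.145]
contact_force: [-0.1, 0.1, -2.7]
opening: 13.7
```

```bash

python3 -c "
from h import *
plan(499,-316,62,0.07,False);cam('wrist','w17.png')"
```

```text
travel [0.564, -0.009, 0.019] twist 0.012 yaw now 0.082 q6 -0.84 t 27.2 F [-0.1  0.1 -2.7] open 13.7
```

View pics/w17.png

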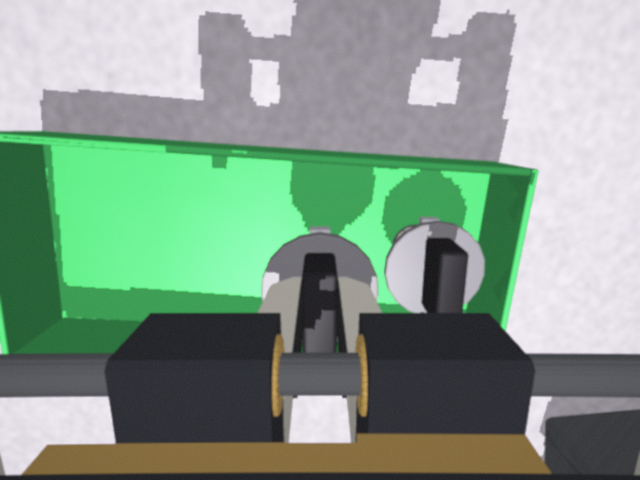

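>>> {"op": "send_rows", "data": {"travel": [[0.25, 0, 0.02], [0.45, 0, 0.02], [0.55, 0, 0.02], [0.55, 0, 0.02]], "twist": [0, 0, 0, 0]}}

```text
time_s: 27.75
position: [498.4, -314.8, 60.1]
orientation: [1.154, 1.254, -1.145]
contact_force: [-1.0, 0.0, -2.9]
opening: 14.1
```

>>> {"op": "send_rows", "data": {"travel": [[0, 0, 0], [0, 0, 0], [0, 0, 0]], "twist": [0, 0, 0], "hand": 34}}

```text
time_s: 28.12
position: [498.6, -315.0, 60.5]
orientation: [1.154, 1.253, -1.145]
contact_force: [0.5, 0.1, -0.5]
opening: 33.3
```

>>> {"op": "send_rows", "data": {"travel": [[-0.3, 0, 0], [-0.9, 0, 0], [-1.5, 0, 0], [-1.9, 0, 0]], "twist": [0, 0, 0, 0]}}

```text
time_s: 28.62
position: [499.2, -316.4, 176.6]
orientation: [1.154, 1.251, -1.145]
contact_force: [0.5, 0.1, -0.5]
opening: 34.1
```

```bash

python3 -c "
from h import *
plan(514.2,-28.2,170,-1.2,False);cam('wrist','w18.png')"
```

```text
travel [0.14, 0.643, -4.766] twist 1.282 yaw now 0.082 q6 -0.84 t 28.62 F [ 0.5  0.1 -0.5] open 34.1
```

View pics/w18.png

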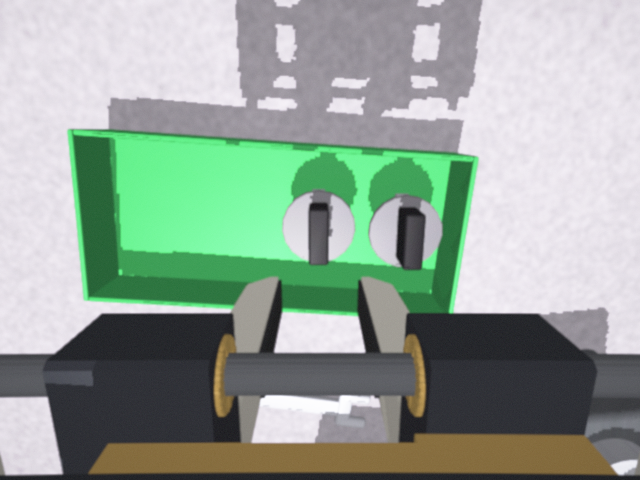

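Two upright in the bin. Next, cartridge4 (nearest right port).

>>> {"op": "send_rows", "data": {"travel": [[0, 0.13, -0.95], [0.05, 0.26, -1.9], [0.1, 0.39, -2.85], [0.12, 0.52, -3.8], [0.12, 0.64, -4.76]], "twist": [0.18, 0.36, 0.54, 0.72, 0.9], "hand": 40}}

```text
time_s: 29.3
position: [514.9, -33.2, 172.8]
orientation: [1.779, 0.714, -1.77]
contact_force: [0.2, 0.4, 1.0]
opening: 39.9
```

>>> {"op": "send_rows", "data": {"travel": [[0, 0, 0], [0, 0, 0], [0, 0, 0]], "twist": [0.18, 0.34, 0.34]}}

```text
time_s: 29.68
position: [514.7, -32.9, 172.3]
orientation: [1.992, 0.432, -1.983]
contact_force: [-0.6, -0.3, 0.2]
opening: 40.0
```

```bash

python3 -c "
from h import *
plan(514.2,-28.2,165,-1.2,False)
c=cam('wrist');i=cv2.cvtColor(c['pixels'],cv2.COLOR_RGB2BGR)[150:330,220:460];cv2.imwrite('pics/w19c.png',cv2.resize(i,None,fx=3.3,fy=3.3,interpolation=cv2.INTER_CUBIC))"
```

```text
travel [0.122, -0.074, -0.024] twist 0.055 yaw now -1.145 q6 0.86 t 29.68 F [-0.6 -0.3  0.2] open 40.0
```

View pics/w19c.png

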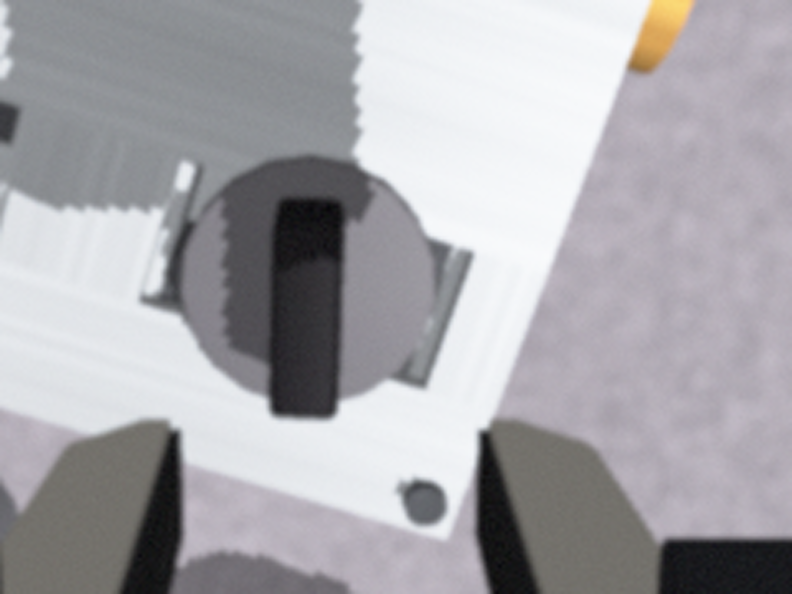

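```bash

python3 -c "
from h import *
c=cam('wrist')
P,Q=bar(c,(343,240),(336,415),(220,150),3.3);A,B=bar(c,(275,240),(270,413),(220,150),3.3); print((P+Q+A+B)/4)
plan(514,-28.5,71,-1.17,False)"
```

```text
[531.  -28.8  95. ] [498.1 -42.4  95. ] yaw 0.391 len 35.6
[525.6 -17.   95. ] [493.1 -30.3  95. ] yaw 0.388 len 35.2
[511.94936348 -29.62491938  95.        ]
travel [1.691, -0.075, -0.014] twist 0.026 yaw now -1.144 q6 0.86 t 29.77 F [-0.9 -0.  -0.2] open 39.9
```

>>> {"op": "send_rows", "data": {"travel": [[0.3, -0.06, -0.01], [0.8, -0.06, -0.01], [1.3, -0.06, -0.01], [1.65, -0.06, -0.01], [1.65, -0.06, -0.01]], "twist": [0.035, 0.035, 0.035, 0.035, 0.035]}}

```text
time_s: 30.4
position: [512.7, -29.4, 71.9]
orientation: [2.008, 0.404, -2.007]
contact_force: [-0.3, 0.2, 0.4]
opening: 40.2
```

>>> {"op": "send_rows", "data": {"travel": [[0, 0, 0], [0, 0, 0], [0, 0, 0], [0, 0, 0]], "twist": [0, 0, 0, 0], "hand": 5}}

```text
time_s: 30.9
position: [513.2, -29.5, 72.6]
orientation: [2.009, 0.404, -2.005]
contact_force: [-1.5, 0.9, 4.7]
opening: 13.5
```

>>> {"op": "send_rows", "data": {"travel": [[0, 0, 0], [0, 0, 0], [0, 0, 0], [0, 0, 0], [0, 0, 0]], "twist": [-0.18, -0.36, -0.54, -0.72, -0.9]}}

```text
time_s: 31.52
position: [512.9, -29.2, 72.7]
orientation: [1.41, 1.072, -1.404]
contact_force: [-0.5, 0.4, 0.9]
opening: 13.9
```

>>> {"op": "send_rows", "data": {"travel": [[0, 0, 0], [0, 0, 0], [0, 0, 0], [0, 0, 0]], "twist": [-0.18, -0.32, -0.36, -0.36]}}

```text
time_s: 32.02
position: [512.6, -29.0, 72.7]
orientation: [1.147, 1.253, -1.141]
contact_force: [-1.4, 0.6, 0.1]
opening: 13.6
```

```bash

python3 -c "
from h import *
plan(514.2,-28.2,71,0.08,False);print(st()['ft_torque'])"
```

```text
travel [0.028, 0.028, -0.011] twist 0.008 yaw now 0.088 q6 -0.37 t 32.02 F [-1.4  0.6  0.1] open 13.6
[ 0.03497165  0.09413467 -0.00120647]
```

>>> {"op": "send_rows", "data": {"travel": [[-0.3, 0, 0], [-0.7, 0, 0], [-1.1, 0, 0], [-1.5, 0, 0], [-1.8, 0, 0]], "twist": [0, 0, 0, 0, 0]}}

```text
time_s: 32.65
position: [512.7, -29.6, 181.6]
orientation: [1.148, 1.251, -1.142]
contact_force: [-0.0, -0.3, -1.6]
opening: 13.5
```

```bash

python3 -c "
from h import *
c=cam('top','t6.png');binfind(c)
plan(433,-318,175,0.07,False)"
```

```text
[array([439.2, 293.2]), array([120.6,  55.1]), np.float64(85.9)] [ 463.5 -318.    55. ]
travel [0.125, -1.764, 4.665] twist 0.017 yaw now 0.087 q6 -0.37 t 32.7 F [ 1.2 -0.2 -0.6] open 14.2
```

View pics/t6.png

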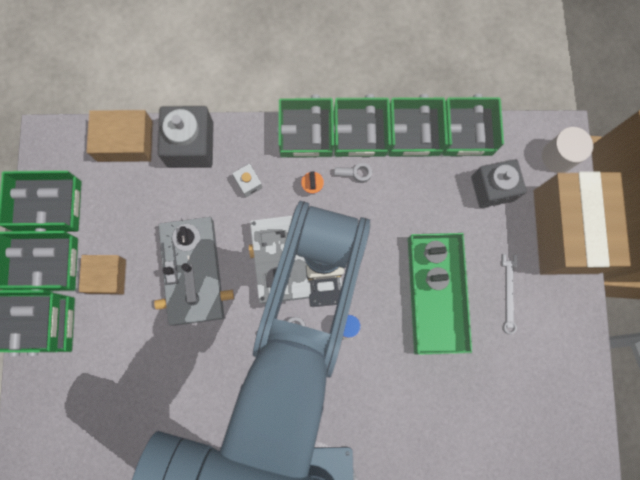

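>>> {"op": "send_rows", "data": {"travel": [[0.0, -0.33, 0.87], [0.0, -0.66, 1.74], [0.05, -1.0, 2.6], [0.1, -1.3, 3.5], [0.1, -1.65, 4.35]], "twist": [0, 0, 0, 0, 0]}}

```text
time_s: 33.33
position: [437.3, -300.2, 175.7]
orientation: [1.15, 1.248, -1.141]
contact_force: [0.9, -0.2, -1.4]
opening: 13.8
```

```bash

python3 -c "
from h import *
plan(433,-318,95,0.07,False)"
```

```text
travel [1.343, -0.102, 0.295] twist 0.016 yaw now 0.086 q6 -0.9 t 33.33 F [ 0.9 -0.2 -1.4] open 13.8
```

>>> {"op": "send_rows", "data": {"travel": [[0, -0.1, 0.29], [0, -0.1, 0.29], [0.5, -0.1, 0.29], [1.0, -0.1, 0.29], [1.3, -0.1, 0.29]], "twist": [0, 0, 0, 0, 0]}}

```text
time_s: 33.95
position: [433.2, -314.8, 96.0]
orientation: [1.15, 1.252, -1.139]
contact_force: [-0.1, -0.3, -1.5]
opening: 14.1
```

```bash

python3 -c "
from h import *
plan(433,-318,61.5,0.07,False);cam('wrist','w20.png')"
```

```text
travel [0.575, -0.01, 0.057] twist 0.018 yaw now 0.088 q6 -0.93 t 33.95 F [-0.1 -0.3 -1.5] open 14.1
```

View pics/w20.png

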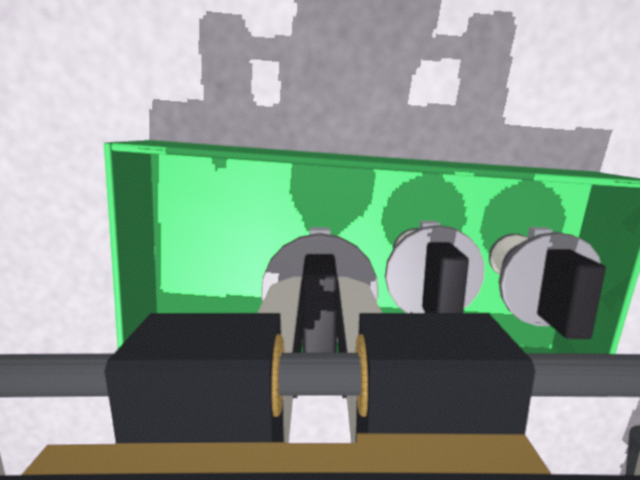

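>>> {"op": "send_rows", "data": {"travel": [[0.25, 0, 0.05], [0.45, 0, 0.05], [0.55, 0, 0.05], [0.56, 0, 0.05]], "twist": [0, 0, 0, 0]}}

```text
time_s: 34.5
position: [432.6, -316.6, 60.2]
orientation: [1.151, 1.255, -1.14]
contact_force: [0.5, 0.3, -1.4]
opening: 13.5
```

>>> {"op": "send_rows", "data": {"travel": [[0, 0, 0], [0, 0, 0], [0, 0, 0]], "twist": [0, 0, 0], "hand": 34}}

```text
time_s: 34.88
position: [432.8, -316.9, 60.7]
orientation: [1.151, 1.254, -1.139]
contact_force: [1.0, -1.6, 0.2]
opening: 33.6
```

>>> {"op": "send_rows", "data": {"travel": [[-0.3, 0, 0], [-0.9, 0, 0], [-1.5, 0, 0], [-1.9, 0, 0]], "twist": [0, 0, 0, 0]}}

```text
time_s: 35.38
position: [433.1, -318.4, 176.9]
orientation: [1.15, 1.252, -1.139]
contact_force: [0.9, 0.3, 0.2]
opening: 33.9
```

```bash

python3 -c "
from h import *
plan(503.2,71.2,170,-1.2,False);cam('wrist','w21.png')"
```

```text
travel [0.158, 1.732, -6.364] twist 1.288 yaw now 0.088 q6 -0.94 t 35.38 F [0.9 0.3 0.2] open 33.9
```

View pics/w21.png

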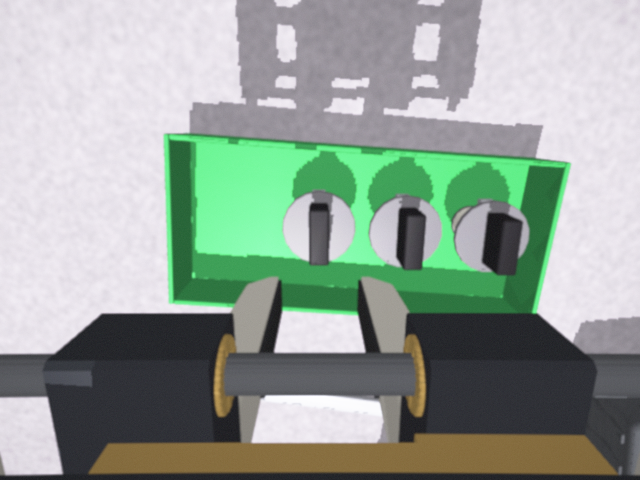

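Three upright in the bin. Now cartridge3 (near-left port).

>>> {"op": "send_rows", "data": {"travel": [[0, 0.25, -0.95], [0.05, 0.5, -1.9], [0.1, 0.78, -2.85], [0.12, 1.04, -3.8], [0.12, 1.3, -4.75]], "twist": [0.16, 0.32, 0.48, 0.64, 0.8], "hand": 40}}

```text
time_s: 36.05
position: [486.4, -29.8, 173.2]
orientation: [1.716, 0.786, -1.704]
contact_force: [0.6, -1.2, 0.4]
opening: 39.7
```

```bash

python3 -c "
from h import *
plan(502.5,71,168,-1.2,False)"
```

```text
travel [0.093, -0.892, -1.448] twist 0.49 yaw now -0.71 q6 0.41 t 36.05 F [ 0.6 -1.2  0.4] open 39.7
```

>>> {"op": "send_rows", "data": {"travel": [[0, -0.4, -0.7], [0, -0.89, -1.44], [0, -0.89, -1.44], [0, -0.89, -1.44]], "twist": [0.16, 0.32, 0.46, 0.46]}}

```text
time_s: 36.55
position: [502.0, 71.3, 173.1]
orientation: [2.006, 0.411, -1.994]
contact_force: [0.9, 0.8, 0.2]
opening: 39.8
```

```bash

python3 -c "
from h import *
plan(502.5,71,168,-1.2,False)
c=cam('wrist');i=cv2.cvtColor(c['pixels'],cv2.COLOR_RGB2BGR)[150:330,220:460];cv2.imwrite('pics/w22c.png',cv2.resize(i,None,fx=3.3,fy=3.3,interpolation=cv2.INTER_CUBIC))"
```

```text
travel [0.085, 0.008, -0.006] twist 0.033 yaw now -1.167 q6 1.08 t 36.55 F [0.9 0.8 0.2] open 39.8
```

View pics/w22c.png

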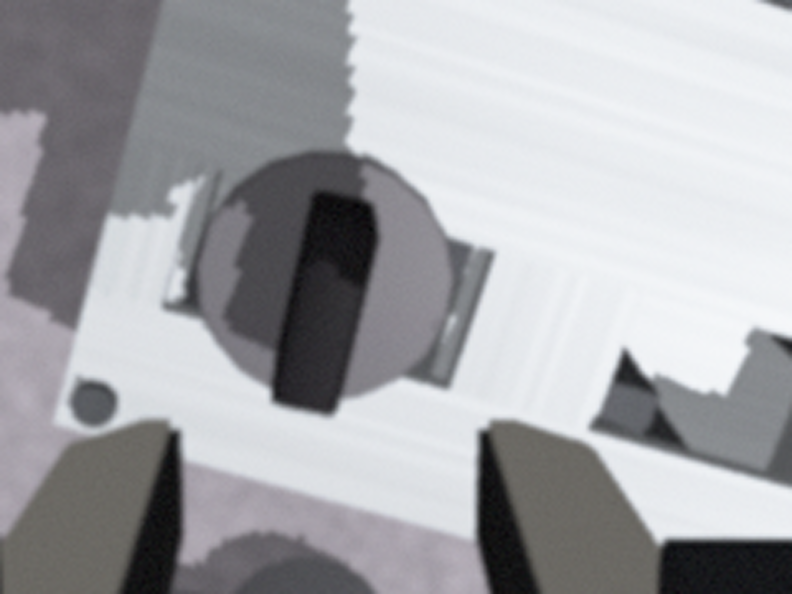

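```bash

python3 -c "
from h import *
c=cam('wrist')
P,Q=bar(c,(377,235),(335,413),(220,150),3.3);A,B=bar(c,(305,230),(275,402),(220,150),3.3); print((P+Q+A+B)/4)
plan(502.5,70.8,71,-1.31,False)"
```

```text
[521.8  68.9  95. ] [485.4  62.   95. ] yaw 0.187 len 37.1
[517.3  81.9  95. ] [482.8  73.8  95. ] yaw 0.231 len 35.4
[501.84004884  71.63801351  95.        ]
travel [1.704, -0.005, 0.0] twist 0.143 yaw now -1.167 q6 1.08 t 36.65 F [-0.5  0.1  0.8] open 40.0
```

>>> {"op": "send_rows", "data": {"travel": [[0.2, 0, 0], [0.7, 0, 0], [1.2, 0, 0], [1.65, 0, 0], [1.66, 0, 0]], "twist": [0.15, 0.19, 0.19, 0.19, 0.19]}}

```text
time_s: 37.28
position: [500.9, 69.7, 71.9]
orientation: [2.111, 0.229, -2.109]
contact_force: [-0.6, 0.3, -0.1]
opening: 40.2
```

>>> {"op": "send_rows", "data": {"travel": [[0, 0, 0], [0, 0, 0], [0, 0, 0], [0, 0, 0]], "twist": [0, 0, 0, 0], "hand": 5}}

```text
time_s: 37.78
position: [501.4, 69.9, 72.8]
orientation: [2.113, 0.23, -2.107]
contact_force: [-1.2, 1.2, 6.8]
opening: 14.0
```

>>> {"op": "send_rows", "data": {"travel": [[0, 0, 0], [0, 0, 0], [0, 0, 0], [0, 0, 0], [0, 0, 0]], "twist": [-0.18, -0.36, -0.54, -0.72, -0.9]}}

```text
time_s: 38.4
position: [501.3, 70.2, 72.8]
orientation: [1.537, 0.963, -1.53]
contact_force: [-0.4, 1.7, 0.0]
opening: 13.6
```

>>> {"op": "send_rows", "data": {"travel": [[0, 0, 0], [0, 0, 0], [0, 0, 0], [0, 0, 0], [0, 0, 0]], "twist": [-0.18, -0.36, -0.5, -0.53, -0.53]}}

```text
time_s: 39.02
position: [501.1, 70.3, 72.9]
orientation: [1.156, 1.246, -1.149]
contact_force: [-0.4, 1.2, 1.5]
opening: 13.8
```

```bash

python3 -c "
from h import *
plan(502.5,71,71,0.08,False);print(st()['ft_torque'])"
```

```text
travel [0.031, 0.024, -0.01] twist -0.003 yaw now 0.077 q6 -0.16 t 39.02 F [-0.4  1.2  1.5] open 13.8
[ 0.20141145  0.17035447 -0.01085994]
```

>>> {"op": "send_rows", "data": {"travel": [[-0.3, 0, 0], [-0.7, 0, 0], [-1.1, 0, 0], [-1.5, 0, 0], [-1.8, 0, 0]], "twist": [0, 0, 0, 0, 0]}}

```text
time_s: 39.65
position: [501.1, 69.5, 181.7]
orientation: [1.157, 1.244, -1.15]
contact_force: [-0.3, -0.7, -2.4]
opening: 13.5
```

```bash

python3 -c "
from h import *
c=cam('top','t7.png');binfind(c)
plan(369,-319.5,178,0.07,False)"
```

```text
[array([439.6, 293.2]), array([120.5,  54.6]), np.float64(86.2)] [ 463.5 -318.9   55. ]
travel [0.067, -2.704, 6.298] twist 0.005 yaw now 0.075 q6 -0.16 t 39.7 F [ 1.6 -0.7  0.3] open 13.7
```

View pics/t7.png

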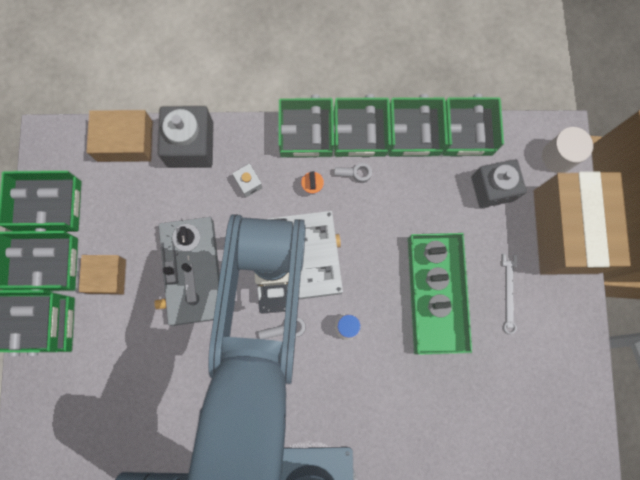

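>>> {"op": "send_rows", "data": {"travel": [[0.0, -0.37, 0.87], [0.0, -0.74, 1.74], [0, -1.1, 2.6], [0, -1.5, 3.5], [0, -1.9, 4.4]], "twist": [0, 0, 0, 0, 0]}}

```text
time_s: 40.33
position: [407.4, -204.0, 182.0]
orientation: [1.159, 1.24, -1.149]
contact_force: [2.1, 0.2, -1.7]
opening: 13.6
```

```bash

python3 -c "
from h import *
plan(368.5,-319.5,178,0.07,False)"
```

```text
travel [0.058, -0.789, 1.872] twist 0.004 yaw now 0.074 q6 -0.79 t 40.33 F [ 2.1  0.2 -1.7] open 13.6
```

>>> {"op": "send_rows", "data": {"travel": [[0, -0.37, 0.87], [0, -0.7, 1.7], [0.2, -0.79, 1.87], [0.7, -0.79, 1.87], [1.2, -0.79, 1.87]], "twist": [0, 0, 0, 0, 0]}}

```text
time_s: 40.95
position: [368.5, -318.4, 107.9]
orientation: [1.161, 1.24, -1.15]
contact_force: [0.1, -0.1, -2.7]
opening: 13.7
```

```bash

python3 -c "
from h import *
plan(368.5,-319.5,61.5,0.07,False);cam('wrist','w23.png')"
```

```text
travel [0.772, -0.007, 0.02] twist 0.002 yaw now 0.072 q6 -1.02 t 40.95 F [ 0.1 -0.1 -2.7] open 13.7
```

View pics/w23.png

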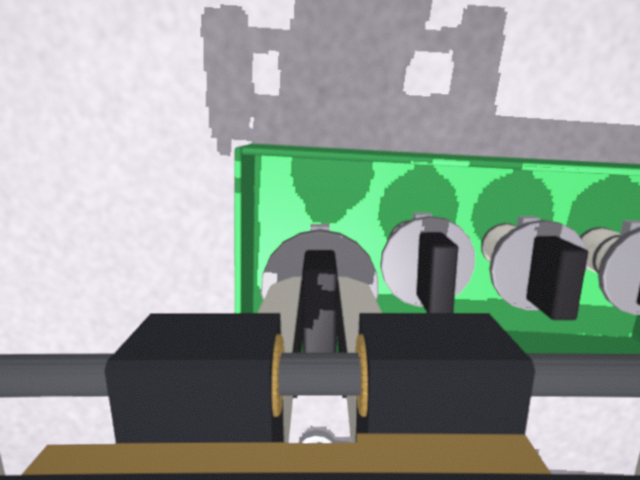

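>>> {"op": "send_rows", "data": {"travel": [[0.25, 0, 0.02], [0.5, 0, 0.02], [0.7, 0, 0.02], [0.74, 0, 0.02], [0.74, 0, 0.02]], "twist": [0, 0, 0, 0, 0]}}

```text
time_s: 41.62
position: [367.4, -316.9, 60.0]
orientation: [1.162, 1.247, -1.15]
contact_force: [0.2, 0.7, -2.3]
opening: 13.8
```

>>> {"op": "send_rows", "data": {"travel": [[0, 0, 0], [0, 0, 0], [0, 0, 0]], "twist": [0, 0, 0], "hand": 34}}

```text
time_s: 42.0
position: [367.5, -317.2, 60.3]
orientation: [1.162, 1.246, -1.15]
contact_force: [0.1, 0.1, -0.4]
opening: 33.9
```

>>> {"op": "send_rows", "data": {"travel": [[-0.3, 0, 0], [-0.9, 0, 0], [-1.5, 0, 0], [-2.1, 0, 0], [-2.4, 0, 0]], "twist": [0, 0, 0, 0, 0]}}

```text
time_s: 42.62
position: [367.7, -319.0, 206.5]
orientation: [1.161, 1.243, -1.15]
contact_force: [0.5, -1.0, -0.0]
opening: 34.1
```

```bash

python3 -c "
from h import *
plan(368.5,-319.5,61.5,0.07,False);cam('wrist','w24.png')"
```

```text
travel [2.417, 0.002, 0.02] twist 0.003 yaw now 0.073 q6 -1.02 t 42.62 F [ 0.5 -1.  -0. ] open 34.1
```

View pics/w24.png

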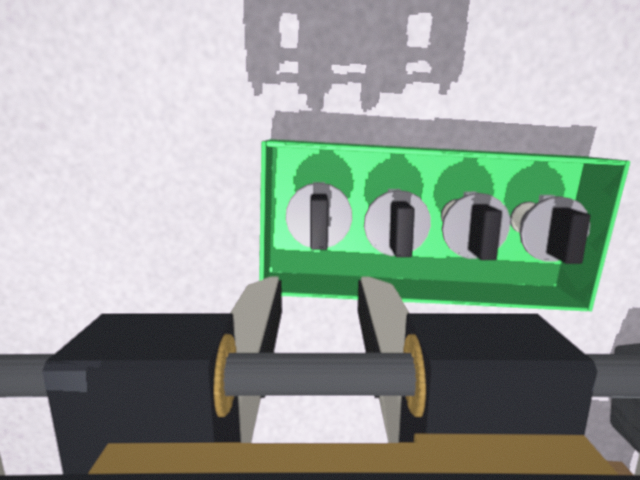

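```bash

python3 -c "
from h import *
cam('scene','s9.png')
c=cam('top','t9.png');i=cv2.cvtColor(c['pixels'],cv2.COLOR_RGB2BGR)[200:340,140:350];cv2.imwrite('pics/t9c.png',cv2.resize(i,None,fx=3.8,fy=3.8,interpolation=cv2.INTER_CUBIC))"
```

```text
(no output)
```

View pics/s9.png

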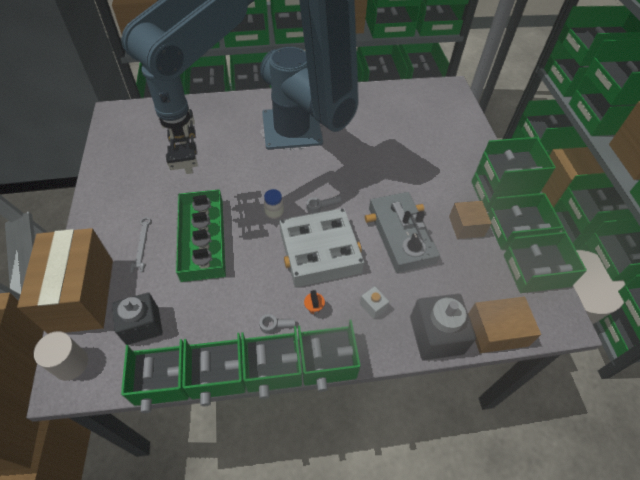

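View pics/t9c.png

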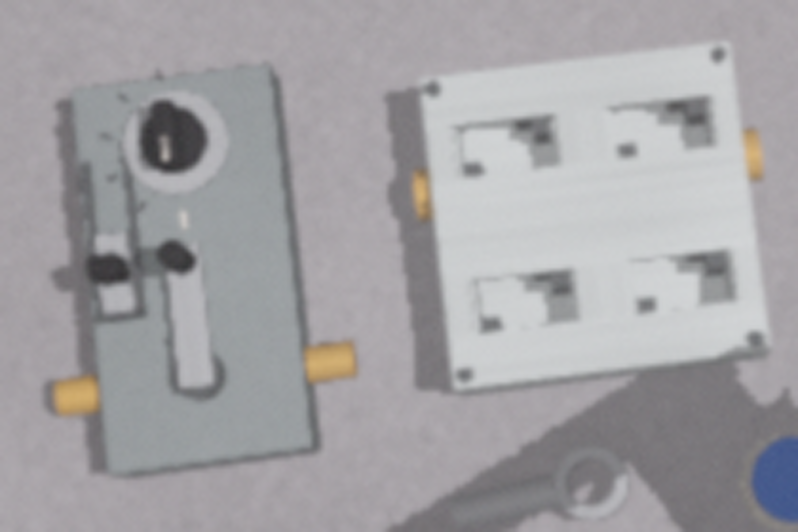

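The ports are empty, the lever and bolt are seated, the knob line points at the zero mark, and the bin holds all four cartridges. I'll do one numeric check of the pin and bolt tab, then hand in.

```bash

python3 -c "
from h import *
c=cam('top')
a=.135
for n,u,v,z in(('pin',176,256,112),('tab',108,268,98),('tabStart',99,190,98)):
    p=onz(c,140+u/3.8,200+v/3.8,z)[:2]-np.array([524.5,282]); print(n,np.round([p[0]*np.cos(a)+p[1]*np.sin(a),-p[0]*np.sin(a)+p[1]*np.cos(a)],1))
print(manip.finish_job())"
```

```text
pin [ 0.2 -2.8]
tab [ 1.1 41.9]
tabStart [50.3 42.3]
the job is handed in; nothing more can be done
None
```

The job is finished and handed in at about 43 s of the 208 s allowed; handing in gives no verdict.

I did the work in this order:
1. **Valve:** swung the lever clockwise to its stop, where it pushed back with about 10.7 N.
2. **Bolt:** slid it home to its end stop, where it pushed back with about 12 N.
3. **Reset knob:** turned it anticlockwise to the zero stop, where the torque rose to about 0.6 N m. I did this before the cartridges because the arm was already beside it.
4. **Cartridges:** unlocked and lifted out all four, then stood each one upright in the green bin.

The bin was knocked about 22 mm in x and 31 mm in y while I carried the first cartridge. I measured its new position before putting anything in.

What the last pictures showed:
- **Valve:** the pin measures at panel (0, −3) mm, against about (0, 0) when shut.
- **Bolt:** the tab measures at panel x ≈ 1 mm, about 49 mm of travel out of 50. The picture is only good to about 2 mm, so this does not prove the 46 mm limit beyond doubt. The reaction at the stop supports it.
- **Knob:** its white line points at the zero mark.
- **Cartridges and bin:** all four ports are empty, and the four cartridges stand upright in an upright bin.
- **Rest of the bench:** the orange look-alike and the other things look unmoved by eye; I did not measure them. The gripper was clear at about 206 mm up.

No check failed or disagreed.

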